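# Peg down the lamp covers, rub them from end to end and clear the board

## Task

Take every white lamp cover from the black mat and set it fully home on the pair of pegs of the plywood board that suits its length; then, with the grey sprung rubbing block, rub the pegged covers one after another, shortest first and longest last, each in one stroke over its whole length from the end nearest the robot to the far end, the pad kept flat and pressed with a light, steady force. Afterwards stand the block upright in its holder and lay all the covers flat on the mat again, side by side, leaving the red ring and the dropper bottle where they are.

Things in the scene. Friction and masses are not known exactly. Their poses are not given: they have to be found in the camera images.
- board: fixed plywood rubbing board, 240 (x) x 250 (y) x 12 mm; origin at the centre of its underside, x away from the robot, y to its left. Three pairs of steel pegs along x: 170 mm apart at y = -80 mm (long cover), 140 apart at y = 0 (middle), 110 apart at y = +80 (short). Pegs 10 mm thick, 10.5 mm high above the board, upper 4.5 mm tapering to 5 mm
- place_long (a point): point on the board's top face midway between the pegs for the long cover (170 mm apart along x); axes as the board's; the origin of that cover belongs here while it is rubbed
- place_middle (a point): point on the board's top face midway between the pegs for the middle cover (140 mm apart along x); axes as the board's; the origin of that cover belongs here while it is rubbed
- place_short (a point): point on the board's top face midway between the pegs for the short cover (110 mm apart along x); axes as the board's; the origin of that cover belongs here while it is rubbed
- end_long (a point): middle of the lower edge of the long cover's +x end, 100 mm from its origin
- end_middle (a point): middle of the lower edge of the middle cover's +x end, 85 mm from its origin
- end_short (a point): middle of the lower edge of the short cover's +x end, 70 mm from its origin
- mat: black rubber mat fixed on the shelf, 300 (x) x 360 (y) x 3 mm, origin at the centre of its underside; the covers lie on it at the start and must lie on it again at the end
- cover_long: long lamp cover, opal white plastic strip 200 (x) x 44 (y) x 14 mm thick, about 150 g, loose, lying flat; may be absent. A 14 mm square through hole 15 mm from each end. Origin at the centre of the underside, x along its length, z up; same either way round. Home: holes over the pegs, lying flat on the board (pegs end 3.5 mm below its top)
- cover_middle: middle lamp cover, opal white plastic strip 170 (x) x 44 (y) x 14 mm thick, about 150 g, loose, lying flat; may be absent. A 14 mm square through hole 15 mm from each end. Origin at the centre of the underside, x along its length, z up; same either way round. Home: holes over the pegs, lying flat on the board (pegs end 3.5 mm below its top)
- cover_short: short lamp cover, opal white plastic strip 140 (x) x 44 (y) x 14 mm thick, about 150 g, loose, lying flat; may be absent. A 14 mm square through hole 15 mm from each end. Origin at the centre of the underside, x along its length, z up; same either way round. Home: holes over the pegs, lying flat on the board (pegs end 3.5 mm below its top)
- block: loose rubbing block, 130 g, 100 mm high: grip 26 (x) x 40 (y) mm, 38 to 100 mm up; under it a 40 x 50 mm plate (30 to 38 mm up) and a sprung pad 32 (x) x 46 (y) mm, 12 mm high. Origin: centre of the relaxed pad's underside, z up the grip. The pad gives up to 16 mm: starts at 1.8 N, adds 0.6 N per mm (6 mm = 5.5 N). Its 46 mm side goes across the cover
- holder: grey open-topped holder held by two suction cups, fixed on the shelf, 64 (x) x 78 (y) x 16 mm high, walls and floor 4 mm; origin at the centre of its underside; the block stands in it with its x and y along the holder's
- holder_in (a point): centre of the holder's inner floor, 4 mm above the shelf; the block's origin belongs here
- ring: red plastic feeding ring, 70 mm across, 12 mm high, origin at the centre of its underside; leave alone
- dropper: empty clear dropper bottle, 40 mm across, 88 mm high, origin at the centre of its underside; leave alone
There are look-alikes about, which are no part of the job. Leave any blue, pink or yellow look-alike of the cover_middle alone.

How it is judged:
By the outcome, as a careful person would: the job done as asked, in the order asked, and still so for the second after the job is handed in, with the robot touching nothing.
Of cover_long, cover_middle, cover_short only 2 to 3 are there at a start; the rules pass over those that are not, and their reading is None.
At some moment in a run one of cover_long, cover_middle, cover_short may be knocked a few centimetres aside while the robot is not near it.
It also fails if it takes over 210 s, if anything falls off the work surface, if the arm or the gripper's body presses on something with over 40 N, if the wrist force passes 120 N, or if a joint passes its speed limit or range.

## Robot

A 7-joint arm with a two-finger parallel gripper is mounted at the origin on the work surface. World frame = base frame: x ahead of the robot, y to its left, z up, the work surface at z = 0. Lengths are in mm, angles in degrees, forces in N, time in s.
With the tool pointing down it reaches from about 425 to 950 mm from the base axis. Payload 16.7 kg.
Tool frame: the origin (TCP) lies between the finger pads; the fingertips stand 8 mm ahead of it and the grasp point (between the pads) lies 11 mm behind it; z points along the fingers, y is the direction in which the jaws open and shut (so a half turn about z gives the same grasp; the last joint's range is limited). The gripper opens to 94 mm and grips with 3 to 60 N. Pads are 16 mm wide; open, the fingers measure 119 mm over their backs; the gripper's body (75 mm by 177 mm) begins 78 mm behind the grasp point.
Start: joints at [-73.023, 24.414, 4.234, 92.017, -1.954, 63.644, -3.845], TCP at [291.045, 608.989, 213.467] pointing down, gripper open.
Joint ranges: [-163.25, 163.25], [-28.42, 122.38], [-70.27, 78.77], [12.13, 141.07], [-58.53, 238.53], [9.26, 117.41], [-156.51, 156.51]. Speed limits (degrees/s): [108.29, 108.29, 136.94, 136.94, 172.46, 172.46, 172.46].

## Interface

Orientations are given as [roll, pitch, yaw] about the fixed x, y, z axes, in that order (R = Rz(yaw) Ry(pitch) Rx(roll)).
In Python, from cell import get_state, eyes, ticket gives the robot as it stands.
- The arm moves only by the shell command python3 -m jog 'ROWS' [FORCE]. ROWS is JSON, a list of rows, each an object with "claw": the closure, from 0 (fully open) to 1 (shut); "travel": the shift along the world's x, y, z in cm, a list of three; "rot": the turn, a rotation vector about the world's x, y, z in rad, a list of three. A call has 1 to 5 rows; each row is the pose to reach, as a shift and turn from the pose measured when the call began; what a row does not reach only later rows make up. A row lasts 1/12 s, in which the tool goes at most 41.7 mm and 7.16 degrees, less where a joint would pass 70% of its speed; a pose out of reach is approached as far as the arm can. A call with a gripper value outside its range is refused whole. The fingers move at their own pace and stop on an object; FORCE is the grip in N (left out, the last holds). Time passes only in rows, so rows that repeat a pose let the fingers close. It gives the time, the measured TCP pose, the force and the opening at its end, in the units of the state.
- get_state(): the state, without advancing time (a new reading comes with each control period).
- eyes.camera(name): name is "scene" or "side" or "wrist"; returns a dict with "color" (384x512x3 uint8, red, green, blue), "fx", "fy", "cx", "cy" (pixels), "T" (4x4, takes a point from camera to world coordinates). Camera axes: x right, y up, looking along -z (the intrinsics and any distortion apply to the point x, -y, -z); pixel columns grow to the right and rows downward; lengths in mm; the calibration is good to about 2 mm. A picture is of the moment at which its call begins. There is no depth.
- ticket.hand_in(): hands the job in, once; it reports no verdict.
The state is a dict: "time_s": time; "joints": joint angles; "dq": joint speeds; "joint_torque": joint torques, N m; "tcp_pos": TCP position; "tool_rot": TCP orientation; "ft_force": force on the tool from outside, world axes, zero at the start; "moment": the same for the moment, N m; "width": finger opening in mm.
Only numpy, scipy, OpenCV 4.12 (cv2) and the standard library are available. Lean on these libraries where they do the work, as an engineer would, in place of code of your own. Each camera call takes 0.05 s, during which the arm holds its last target.

## Working session

There is one attempt and no reset: what is moved stays moved. The work goes in short steps, Python scripts to look and compute and a shell command to move; the robot and the scene stay as the last step left them, time stands still between calls to the robot, and variables do not carry over. Pictures are saved under pics/ and viewed, and the job is handed in when it is done.

```bash
ls -la; mkdir -p pics; python3 - <<'E'
from cell import get_state, eyes
import cv2
s=get_state(); print(s)
for n in ["scene","side","wrist"]:
    c=eyes.camera(n); cv2.imwrite(f"pics/{n}0.png",c["color"][:,:,::-1]); print(n,{k:c[k] for k in c if k!="color"})
E
```

```text
total 12
drwxr-xr-x  3 agent agent 4096 Dec  7 14:06 .
drwxr-xr-x 23 root  root  4096 Dec  7 14:06 ..
drwxr-xr-x  2 agent agent 4096 Dec  7 14:06 pics
{'time_s': 0.0, 'joints': array([-73.02204156,  24.45052223,   4.23204507,  92.04994954,
        -1.95531276,  63.64399916,  -3.84389805]), 'dq': array([-0.14200504, -0.08772625,  0.01372415, -0.06205728, -0.01768878,
        0.03798718, -0.02633064]), 'joint_torque': array([-1.49507581e-03, -9.35852909e+01,  3.66605490e+00, -4.54187393e+01,
       -4.88133158e-02,  2.00713665e-02,  2.41126781e-04]), 'tcp_pos': array([290.90700984, 608.63929026, 212.78347797]), 'tool_rot': array([-1.79927841e+02,  4.30141190e-03,  1.54453900e+02]), 'ft_force': array([-0.22861211, -0.37934602,  0.84642572]), 'moment': array([-0.03241161,  0.02940099,  0.05330457]), 'width': 93.90384919606115}
scene {'fx': 437.9461795021891, 'fy': 437.9461795021891, 'cx': 252.69486053992898, 'cy': 195.97444706813116, 'T': array([[-1.29712683e-01, -7.78295213e-01,  6.14354279e-01,
         1.30001287e+03],
       [ 9.91446644e-01, -9.27884378e-02,  9.17815816e-02,
       
[... 400 characters left out ...]
5117803e-01,  4.91453280e-01, -7.09457313e-01,
        -1.30006477e+03],
       [ 1.31030691e-02,  8.26306798e-01,  5.63067834e-01,
         1.01491510e+03],
       [ 0.00000000e+00,  0.00000000e+00,  0.00000000e+00,
         1.00000000e+00]])}
wrist {'fx': 289.6059859196167, 'fy': 289.6059859196167, 'cx': 254.39948535191792, 'cy': 191.47380890023248, 'T': array([[ 4.31086988e-01, -8.77069059e-01, -2.11928940e-01,
         2.30875294e+02],
       [ 9.02309821e-01,  4.18767578e-01,  1.02326456e-01,
         6.38569550e+02],
       [-9.98399880e-04, -2.35337168e-01,  9.71913278e-01,
         3.84001905e+02],
       [ 0.00000000e+00,  0.00000000e+00,  0.00000000e+00,
         1.00000000e+00]])}
```

View pics/scene0.png

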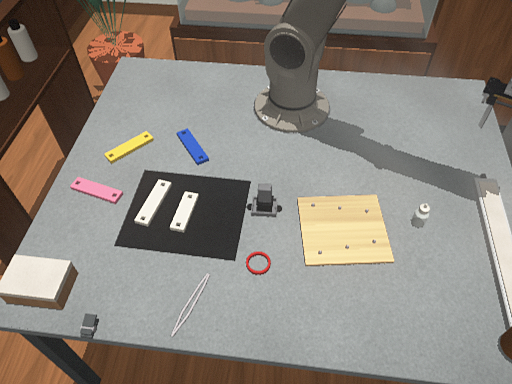

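View pics/side0.png

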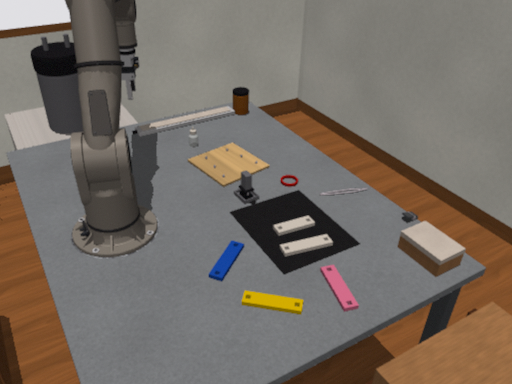

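View pics/wrist0.png

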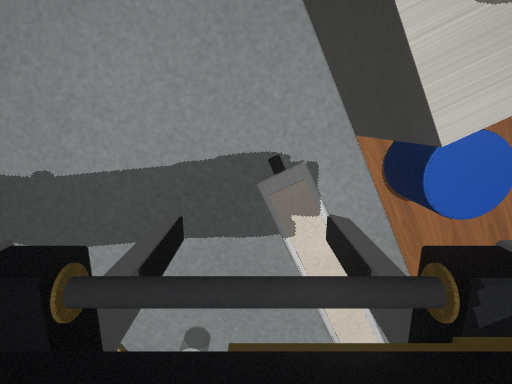

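The scene picture shows two white strips on the black mat, at (153,203) and (184,211). The look-alikes are yellow (130,146), blue (192,146), pink (97,190), the white-topped box (40,278) and the white tweezers (190,304). The block stands in its holder at (264,200), the board is at (345,230), the ring at (258,262) and the dropper at (422,213).

```bash
cat > h.py <<'E'
import numpy as np, cv2
from cell import get_state, eyes
from scipy.spatial.transform import Rotation as R
def ray(c,uv):
    uv=np.atleast_2d(np.asarray(uv,float)); 
    d=np.c_[(uv[:,0]-c["cx"])/c["fx"],-(uv[:,1]-c["cy"])/c["fy"],-np.ones(len(uv))]
    return c["T"][:3,3], d@c["T"][:3,:3].T
def onz(c,uv,z):
    o,d=ray(c,uv); return o+d*((z-o[2])/d[:,2])[:,None]
def proj(c,P):
    P=np.atleast_2d(np.asarray(P,float)); q=(P-c["T"][:3,3])@c["T"][:3,:3]
    return np.c_[c["cx"]+c["fx"]*q[:,0]/-q[:,2], c["cy"]-c["fy"]*q[:,1]/-q[:,2]]
def tri(c1,p1,c2,p2):
    o1,d1=ray(c1,p1);o2,d2=ray(c2,p2);d1=d1[0];d2=d2[0]
    t=np.linalg.lstsq(np.c_[d1,-d2],o2-o1,rcond=None)[0]
    a=o1+t[0]*d1;b=o2+t[1]*d2
    return (a+b)/2,np.linalg.norm(a-b)
def save(c,name,box=None,s=1):
    im=c["color"][:,:,::-1]
    if box: im=im[box[1]:box[3],box[0]:box[2]]
    if s!=1: im=cv2.resize(im,None,fx=s,fy=s,interpolation=cv2.INTER_CUBIC)
    cv2.imwrite(f"pics/{name}.png",im)
def white(c,thr=170,sat=45,amin=100):
    h=cv2.cvtColor(c["color"],cv2.COLOR_RGB2HSV); m=((h[...,2]>thr)&(h[...,1]<sat)).astype(np.uint8)
    cs,_=cv2.findContours(m,cv2.RETR_EXTERNAL,cv2.CHAIN_APPROX_NONE)
    return [k[:,0,:].astype(float) for k in cs if cv2.contourArea(k)>amin]
E
python3 - <<'E'
from h import *
for n in ["scene","side"]:
    c=eyes.camera(n)
    print(n)
    for k in white(c,amin=150):
        m=k.mean(0); P=onz(c,k,17.)
        (cx,cy),(w,h),a=cv2.minAreaRect(P[:,:2].astype(np.float32))
        print(m.round(1),"world",round(cx),round(cy),"size",round(w),round(h),round(a,1))
c=eyes.camera("scene"); save(c,"mat1",(100,160,410,275),2.5)
c=eyes.camera("side"); save(c,"side1",(170,120,370,280),4)
E
```

```text
scene
[446.9 253.2] world 603 480 size 90 139 6.9
[210.3 280. ] world 699 -168 size 451 1140 1.4
[183.7 210.4] world 537 -289 size 46 143 84.2
[501.9 242.6] world 553 617 size 92 472 77.5
[152.4 201.2] world 514 -393 size 45 173 79.2
[430.  134.2] world 114 486 size 89 98 47.7
[268.8 169. ] world 286 -93 size 1175 487 76.1
[258.5  94.2] world -24 -134 size 72 159 87.2
[208.4  75.8] world -131 -339 size 176 152 50.8
side
[305.6 243.4] world 510 -394 size 41 166 79.5
[432.5 239.9] world 885 -584 size 167 112 90.0
[293.6 223.7] world 534 -290 size 40 136 84.1
[ 34.7 128.9] world -97 916 size 219 395 0.9
[190.8 116.3] world 583 657 size 53 427 88.0
[125.5 117.1] world 320 826 size 234 74 72.3
[31.9 13. ] world 292 3166 size 1022 534 83.1
```

View pics/mat1.png

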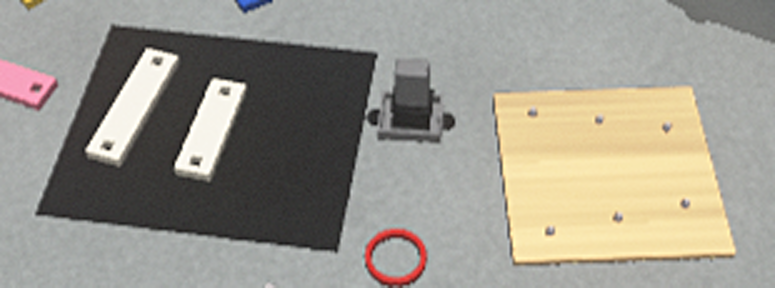

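View pics/side1.png

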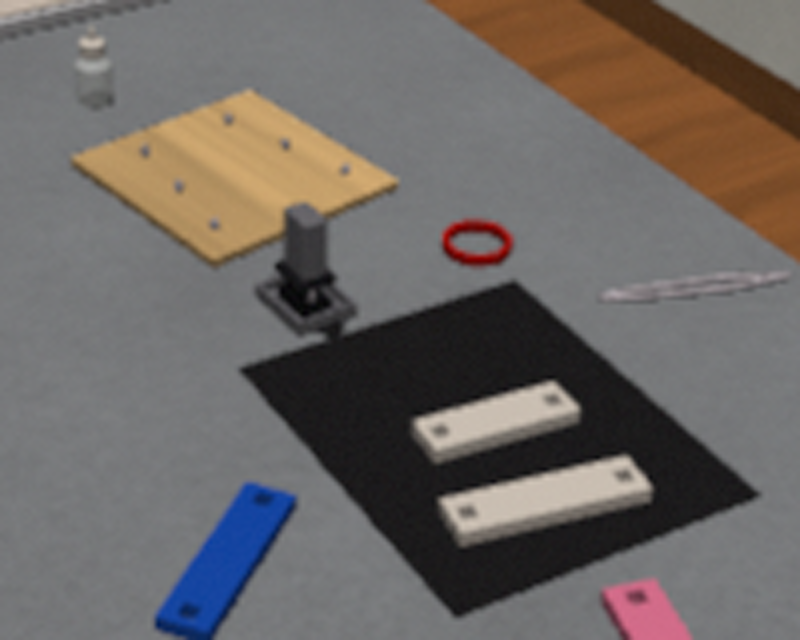

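Candidates for "white cover": strip A (152,201) measures about 170 mm, so it is the middle cover. Strip B (184,210) measures about 140 mm, so it is the short one. The yellow, blue and pink strips and the white box are rejected by colour or by lying off the mat. The crop confirms two white strips with two holes each on the mat, and no long cover. Next I measure pegs, holes and block from both views.

```bash
cat > m.py <<'E'
from h import *
def order(P): return P
def blobs(c,mask,amin,amax):
    n,l,st,ce=cv2.connectedComponentsWithStats(mask.astype(np.uint8))
    return [ce[i] for i in range(1,n) if amin<=st[i,4]<=amax]
def holes(c,k):
    m=np.zeros(c["color"].shape[:2],np.uint8); cv2.fillPoly(m,[k.astype(np.int32)],1)
    m=cv2.erode(m,np.ones((3,3)))
    g=cv2.cvtColor(c["color"],cv2.COLOR_RGB2GRAY).astype(float); ref=np.median(g[m>0])
    w=np.where((m>0)&(g<ref*.8),1,0)
    n,l,st,ce=cv2.connectedComponentsWithStats(w.astype(np.uint8))
    out=[]
    for i in np.argsort(-st[1:,4])[:2]+1:
        mm=(cv2.dilate((l==i).astype(np.uint8),np.ones((3,3)))>0)
        wt=np.clip(ref-g,0,None)*mm; ys,xs=np.nonzero(mm); ww=wt[ys,xs]
        out.append((np.array([(xs*ww).sum(),(ys*ww).sum()])/ww.sum(),st[i,4]))
    return out
def boardmask(c):
    h=cv2.cvtColor(c["color"],cv2.COLOR_RGB2HSV); m=((h[...,0]>12)&(h[...,0]<26)&(h[...,1]>60)&(h[...,1]<180)&(h[...,2]>140)).astype(np.uint8)
    cs,_=cv2.findContours(m,cv2.RETR_EXTERNAL,cv2.CHAIN_APPROX_NONE)
    return m,cs
E
python3 - <<'E'
from m import *
for n in ["scene","side"]:
    c=eyes.camera(n); m,cs=boardmask(c); 
    cs=[k for k in cs if cv2.contourArea(k)>1500]
    for k in cs:
        mu=k[:,0].mean(0); a=cv2.contourArea(k)
        q=cv2.approxPolyDP(k,0.03*cv2.arcLength(k,True),True)[:,0].astype(float)
        f=np.zeros_like(m); cv2.fillPoly(f,[k],1)
        bl=blobs(c,(f>0)&(m==0),2,60)
        print(n,mu,a,q.tolist()); print([b.round(1).tolist() for b in bl])
        if len(q)==4: print(onz(c,q,12).round(1).tolist()); print([onz(c,b,20)[0].round(1).tolist() for b in bl])
    for k in white(c):
        if onz(c,k.mean(0),17)[0,1]<-200 and 350<cv2.contourArea(k.astype(np.int32))<3000:
            for u,a in holes(c,k): print("hole",u.round(1),a,onz(c,u,15)[0].round(1))
    g=cv2.cvtColor(c["color"],cv2.COLOR_RGB2GRAY)
E
```

```text
scene [ 26.77283951 365.45679012] 1921.5 [[0.0, 335.0], [0.0, 381.0], [72.0, 383.0]]
[[15.2, 339.4], [22.0, 344.1], [25.0, 343.5], [27.8, 343.5], [16.6, 350.6], [4.0, 348.5], [21.7, 349.2], [25.0, 349.5], [32.5, 349.0], [2.0, 352.0], [10.0, 354.5], [15.5, 355.0], [45.6, 364.0], [17.5, 362.5], [41.0, 366.3], [36.8, 373.9], [48.5, 369.5], [51.7, 369.0], [67.0, 377.3], [23.7, 379.7], [20.5, 380.5], [50.5, 381.5], [47.0, 382.0]]
scene [343.23333333 230.51333333] 5610.0 [[376.0, 195.0], [298.0, 197.0], [305.0, 264.0], [393.0, 261.0]]
[[312.7, 204.0], [339.1, 207.1], [366.1, 210.3], [374.0, 240.5], [347.1, 246.3], [319.9, 251.7]]
[[406.0, 294.9, 12.0], [442.8, 53.6, 12.0], [678.3, 88.6, 12.0], [638.9, 331.7, 12.0]]
[[471.1, 99.9, 20.0], [473.6, 180.1, 20.0], [476.1, 260.9, 20.0], [582.2, 280.1, 20.0], [611.3, 203.8, 20.0], [638.2, 127.7, 20.0]]
scene [ 32.11160714 165.64732143] 2441.0 [[38.0, 106.0], [0.0, 163.0], [26.0, 204.0], [61.0, 151.0]]
[[38.0, 109.5], [26.9, 127.0], [32.5, 126.5], [44.5, 131.0], [28.0, 130.5], [23.5, 132.0], [25.7, 134.4], [21.0, 135.5], [35.3, 142.4], [41.5, 141.0
[... 1246 characters left out ...]
  15. ]
hole [162.4 184. ] 12 [ 443.5 -381.6   15. ]
side [457.20943953 355.179941  ] 6834.5 [[511.0, 315.0], [490.0, 302.0], [377.0, 369.0], [390.0, 383.0], [511.0, 383.0]]
[[483.0, 379.4]]
side [228.53333333 162.58181818] 1674.5 [[268.0, 165.0], [234.0, 143.0], [188.0, 159.0], [223.0, 184.0]]
[[226.5, 149.5], [241.0, 155.5], [205.5, 157.5], [256.0, 161.5], [214.4, 166.2], [223.5, 175.5]]
[[669.1, 88.0, 12.0], [638.1, 321.9, 12.0], [401.6, 292.6, 12.0], [440.7, 52.7, 12.0]]
[[574.4, 273.3, 20.0], [603.5, 198.1, 20.0], [465.3, 255.7, 20.0], [633.3, 124.9, 20.0], [466.0, 175.1, 20.0], [465.3, 94.7, 20.0]]
hole [286.4 247.5] 10 [ 443.3 -378.7   15. ]
hole [325.6 238.3] 9 [ 581.9 -404.5   15. ]
```

```bash
python3 -m jog '[{"claw":0,"travel":[10,-18,9],"rot":[0,0,0.61]},{"claw":0,"travel":[10,-18,9],"rot":[0,0,0.61]},{"claw":0,"travel":[10,-18,9],"rot":[0,0,0.61]},{"claw":0,"travel":[10,-18,9],"rot":[0,0,0.61]},{"claw":0,"travel":[10,-18,9],"rot":[0,0,0.61]}]' 30
```

```text
time_s: 0.87
tcp_pos: [384.2, 440.6, 297.6]
tool_rot: [-180.0, 0.0, -170.2]
ft_force: [0.7, -0.6, -0.4]
width: 94.0
```

```bash
python3 - <<'E'
from m import *
P={"scene":[[312.7,204.0],[339.1,207.1],[366.1,210.3],[374.0,240.5],[347.1,246.3],[319.9,251.7],[142.5,217.9],[162.4,184.0]],
"side":[[223.5,175.5],[214.4,166.2],[205.5,157.5],[226.5,149.5],[241,155.5],[256,161.5],[325.6,238.3],[286.4,247.5]]}
c1=eyes.camera("scene");c2=eyes.camera("side")
for a,b in zip(P["scene"],P["side"]):
    p,e=tri(c1,a,c2,b); print(p.round(1),round(e,1))
s=get_state();print(s["tcp_pos"],s["tool_rot"],s["joints"].round(1),s["time_s"])
E
```

```text
[468.1 100.1  16.1] 0.0
[469.4 181.   15.5] 1.2
[469.9 263.2  13.9] 2.8
[578.7 281.4  14.8] 0.2
[607.7 204.8  15.2] 0.8
[636.  128.4  17. ] 1.1
[ 581.5 -406.2   16.2] 1.6
[ 443.3 -380.6   15.9] 2.4
[388.4513416  437.55872269 300.19554725] [ 179.90950949    0.24772053 -170.62844004] [-56.6  12.    2.2  98.   -0.4  69.7  45. ] 0.9667
```

```bash
python3 -m jog '[{"claw":0,"travel":[3,-4,0],"rot":[0,0,0]},{"claw":0,"travel":[6,-8,0],"rot":[0,0,0]},{"claw":0,"travel":[9,-12,0],"rot":[0,0,0]},{"claw":0,"travel":[11,-20,0],"rot":[0,0,0]},{"claw":0,"travel":[11,-22,0],"rot":[0,0,0]}]'
python3 -m jog '[{"claw":0,"travel":[1,-6,0],"rot":[0,0,0]},{"claw":0,"travel":[1,-6,0],"rot":[0,0,0]},{"claw":0,"travel":[1,-6,0],"rot":[0,0,0]}]'
python3 - <<'E'
from m import *
c=eyes.camera("wrist"); save(c,"w1"); s=get_state();print(s["tcp_pos"],s["tool_rot"],s["joints"].round(1),s["time_s"])
m,cs=boardmask(c)
for k in cs:
    if cv2.contourArea(k)<8000: continue
    f=np.zeros_like(m); cv2.fillPoly(f,[cv2.convexHull(k)],1)
    for b in blobs(c,(f>0)&(m==0),15,900): print(b.round(1),onz(c,b,18)[0].round(1))
E
```

```text
time_s: 1.38
tcp_pos: [486.2, 262.3, 300.0]
tool_rot: [179.9, 0.3, -170.7]
ft_force: [0.2, -0.1, -0.0]
width: 93.9
time_s: 1.63
tcp_pos: [497.4, 197.0, 300.4]
tool_rot: [180.0, 0.3, -171.1]
ft_force: [-0.3, -0.3, 1.0]
width: 93.9
[496.80136771 199.96652012 300.2857488 ] [ 179.90996022    0.2908153  -170.9167006 ] [-39.2   6.9  11.5 104.4  -1.5  68.6  71.8] 1.6833
[178.9 229.3] [625.   90.4  18. ]
[296.7 220.9] [580.  281.4  18. ]
[248.7 229.7] [607.7 205.3  18. ]
[201.6 238.2] [635.  129.5  18. ]
```

View pics/w1.png

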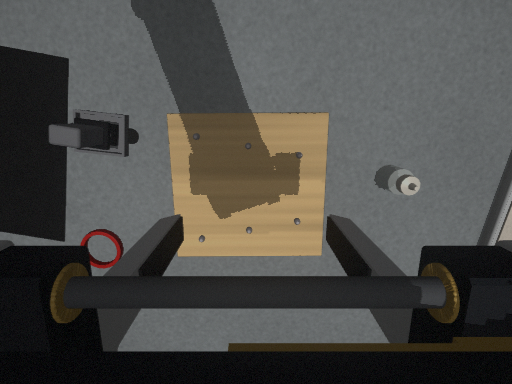

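The wrist view shows the board with near pegs at (196,136), (248,146), (298,155) and far pegs at (202,238), (249,230), (297,221). The holder and block are at (100,133).

```bash
python3 - <<'E'
from m import *
c=eyes.camera("wrist"); h=cv2.cvtColor(c["color"],cv2.COLOR_RGB2HSV)
U=[]
for u in [(196,136),(248,146),(298,155),(202,238),(249,230),(297,221)]:
    w=h[u[1]-7:u[1]+8,u[0]-7:u[0]+8,1].astype(float); med=np.median(w); d=np.clip(med*0.7-w,0,None)
    ys,xs=np.mgrid[-7:8,-7:8]; U.append([u[0]+(xs*d).sum()/d.sum(),u[1]+(ys*d).sum()/d.sum()])
U=np.array(U)
L=np.array([(-85,-80),(-70,0),(-55,80),(85,-80),(70,0),(55,80)],float)
def fit(L,P):
    l=L-L.mean(0);p=P-P.mean(0); H=(l.T@p); a=np.arctan2(H[0,1]-H[1,0],H[0,0]+H[1,1]); Rm=np.array([[np.cos(a),-np.sin(a)],[np.sin(a),np.cos(a)]])
    t=P.mean(0)-Rm@L.mean(0); return np.degrees(a),t,np.linalg.norm(P-(L@Rm.T+t),axis=1)
for z in (17,19,21):
    P=onz(c,U,z)[:,:2]; a,t,r=fit(L,P); print(z,a.round(2),t.round(1),r.round(1), "scale",np.linalg.norm(P-P.mean(0))/np.linalg.norm(L-L.mean(0)))
for n,us in {"scene":[[312.7,204.0],[339.1,207.1],[366.1,210.3],[319.9,251.7],[347.1,246.3],[374.0,240.5]],"side":[[223.5,175.5],[214.4,166.2],[205.5,157.5],[256,161.5],[241,155.5],[226.5,149.5]]}.items():
    a,t,r=fit(L,onz(eyes.camera(n),us,18)[:,:2]); print(n,a.round(2),t.round(1),r.round(1))
save(c,"w1b",(30,90,160,180),5)
E
```

```text
17 9.3 [539.4 193.8] [0.4 0.2 0.4 0.3 0.3 0.3] scale 0.9968812014243847
19 9.3 [538.9 193.8] [0.9 0.5 0.8 0.8 0.6 0.7] scale 0.992490555412859
21 9.3 [538.4 193.8] [1.4 0.8 1.2 1.3 0.9 1.1] scale 0.9880999094013334
scene 9.52 [540.6 192.3] [0.8 0.6 1.5 0.7 0.2 0.8]
side 10.22 [536.2 190. ] [1.4 0.5 1.1 1.7 1.3 1.9]
```

View pics/w1b.png

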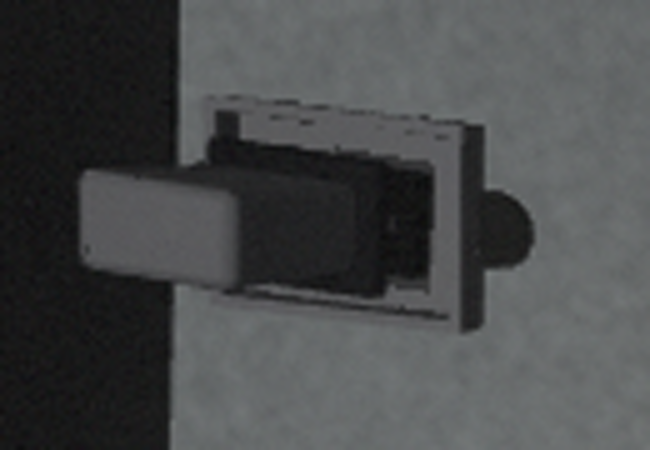

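```bash
python3 -m jog '[{"claw":0,"travel":[0,-20,0],"rot":[0,0,-0.3]},{"claw":0,"travel":[0,-20,0],"rot":[0,0,-0.3]},{"claw":0,"travel":[0,-20,0],"rot":[0,0,-0.3]},{"claw":0,"travel":[0,-20,0],"rot":[0,0,-0.3]},{"claw":0,"travel":[0,-20,0],"rot":[0,0,-0.3]}]'
python3 -m jog '[{"claw":0,"travel":[0,-20,0],"rot":[0,0,0]},{"claw":0,"travel":[0,-20,0],"rot":[0,0,0]},{"claw":0,"travel":[0,-20,0],"rot":[0,0,0]},{"claw":0,"travel":[0,-20,0],"rot":[0,0,0]},{"claw":0,"travel":[0,-20,0],"rot":[0,0,0]}]'
python3 -m jog '[{"claw":0,"travel":[0,-12,0],"rot":[0,0,0]},{"claw":0,"travel":[0,-12,0],"rot":[0,0,0]},{"claw":0,"travel":[0,-12,0],"rot":[0,0,0]},{"claw":0,"travel":[0,-12,0],"rot":[0,0,0]}]'
cat > cov.py <<'E'
from m import *
def cov(c,z=17,amin=400,dbg=True):
    out=[]
    for k in white(c,thr=150,amin=amin):
        P=onz(c,k,z); (x,y),(w,h),a=cv2.minAreaRect(P[:,:2].astype(np.float32))
        if not (35<min(w,h)<55 and 125<max(w,h)<215): continue
        hs=[o[0] for o in holes(c,k)]; H=onz(c,hs,z-1)
        d=H[1]-H[0]; d=d if d[0]>0 else -d
        out.append(dict(rect=(round(x,1),round(y,1),round(w,1),round(h,1)),mid=H[:,:2].mean(0).round(1),yaw=round(float(np.degrees(np.arctan2(d[1],d[0]))),2),gap=round(float(np.hypot(d[0],d[1])),1),px=np.array(hs).round(1).tolist()))
    return out
E
python3 - <<'E'
from cov import *
s=get_state();print(s["tcp_pos"],s["tool_rot"],s["joints"].round(1),s["time_s"])
c=eyes.camera("wrist"); save(c,"w2")
for o in cov(c): print(o)
print("scene"); 
for o in cov(eyes.camera("scene"),amin=200): print(o)
E
```

```text
time_s: 2.25
tcp_pos: [495.6, 1.9, 300.0]
tool_rot: [179.9, 0.3, 172.2]
ft_force: [0.3, -0.4, -0.1]
width: 93.7
time_s: 2.67
tcp_pos: [495.8, -199.6, 300.2]
tool_rot: [179.9, 0.3, 172.3]
ft_force: [0.8, 0.5, -0.9]
width: 94.0
time_s: 3.0
tcp_pos: [495.0, -325.5, 300.1]
tool_rot: [-179.9, 0.3, 172.0]
ft_force: [-1.1, 0.5, -0.1]
width: 93.9
[ 495.04346616 -325.49729855  300.09991943] [-179.89753433    0.27808238  172.02762608] [ -3.2  14.4  37.2  98.7  -9.3  69.7 118.3] 3.0
{'rect': (536.9, -288.4, 43.3, 139.6), 'mid': array([ 536.1, -288.5]), 'yaw': -5.86, 'gap': 109.6, 'px': [[280.1, 151.7], [281.1, 218.1]]}
{'rect': (513.1, -392.3, 43.3, 170.3), 'mid': array([ 512.4, -393. ]), 'yaw': -10.61, 'gap': 139.4, 'px': [[214.7, 136.2], [213.5, 221.5]]}
scene
{'rect': (540.9, -289.6, 46.1, 142.9), 'mid': array([ 538.9, -289.3]), 'yaw': -5.94, 'gap': 107.7, 'px': [[177.8, 224.4], [189.3, 196.8]]}
{'rect': (515.3, -392.9, 47.5, 176.2), 'mid': array([ 477.2, -386.5]), 'yaw': -9.5, 'gap': 66.5, 'px': [[153.7, 199.7], [162.5, 184.0]]}
```

View pics/w2.png

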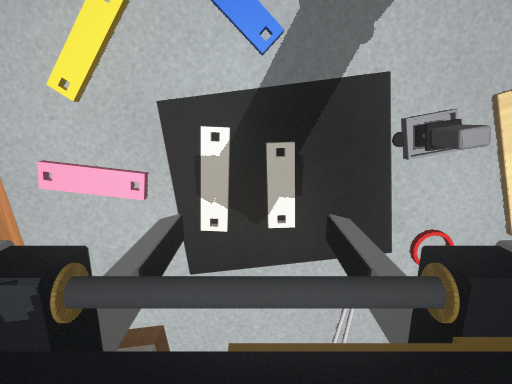

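Short cover: centre (536.5, -288.5), yaw -5.9. I'm going down on it.

```bash
python3 -m jog '[{"claw":0,"travel":[2,2,-4],"rot":[0,0,0.037]},{"claw":0,"travel":[4.15,3.7,-8],"rot":[0,0,0.037]},{"claw":0,"travel":[4.15,3.7,-12],"rot":[0,0,0.037]},{"claw":0,"travel":[4.15,3.7,-16],"rot":[0,0,0.037]},{"claw":0,"travel":[4.15,3.7,-20],"rot":[0,0,0.037]}]'
python3 - <<'E'
from cov import *
s=get_state();print(s["tcp_pos"],s["tool_rot"],s["time_s"])
c=eyes.camera("wrist"); save(c,"w3")
for o in cov(c): print(o)
E
```

```text
time_s: 3.52
tcp_pos: [539.3, -279.5, 105.4]
tool_rot: [179.9, 0.3, 174.6]
ft_force: [0.6, 0.1, -0.8]
width: 94.2
[ 539.29753234 -279.46397229  105.36157585] [179.89746047   0.26377181 174.62938982] 3.5167Traceback (most recent call last):
  File "<stdin>", line 4, in <module>
  File "cov.py", line 8, in cov
    d=H[1]-H[0]; d=d if d[0]>0 else -d
      ~^^^
IndexError: index 1 is out of bounds for axis 0 with size 1
```

View pics/w3.png

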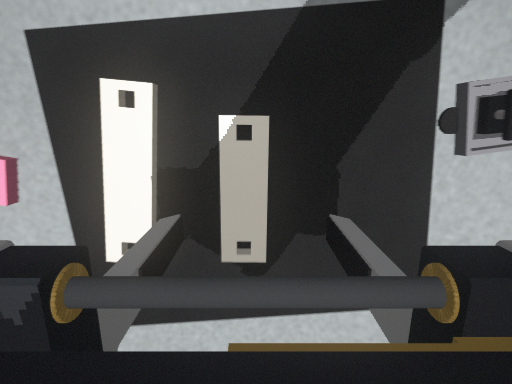

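```bash
python3 - <<'E'
from cov import *
s=get_state();print(s["tcp_pos"],s["tool_rot"],s["time_s"],s["dq"].round(2))
c=eyes.camera("wrist"); s=get_state();print(s["tcp_pos"],s["dq"].round(2))
g=cv2.cvtColor(c["color"],cv2.COLOR_RGB2GRAY).astype(float)
U=[]
for u in [(244,132),(244,248)]:
    w=g[u[1]-10:u[1]+11,u[0]-11:u[0]+12]; d=np.clip(np.median(w)*0.7-w,0,None); ys,xs=np.mgrid[-10:11,-11:12]
    U.append([u[0]+(xs*d).sum()/d.sum(),u[1]+(ys*d).sum()/d.sum()])
P=onz(c,U,16); print(np.round(U,1),P.round(1), P.mean(0).round(1)); d=P[1]-P[0]; print(np.degrees(np.arctan2(d[1],d[0])),np.linalg.norm(d))
E
```

```text
[ 535.48731964 -277.72776685   97.78277327] [179.79551303  -0.2623721  174.63660779] 3.5667 [-1.21 -2.84  1.68 -1.53  4.7  10.62 -3.82]
[ 535.4984173  -278.68492824  101.69439738] [-0.5  -5.23  3.3  -5.17  3.13  6.32 -2.3 ]
[[241.8 136.4]
 [241.7 253.2]] [[ 480.2 -282.6   16. ]
 [ 588.3 -293.9   16. ]] [ 534.2 -288.2   16. ]
-5.982550944679102 108.6827319539029
```

```bash
python3 -m jog '[{"claw":0,"travel":[0,-0.97,-2],"rot":[0,0,-0.01]},{"claw":0,"travel":[0,-0.97,-4],"rot":[0,0,-0.01]},{"claw":0,"travel":[0,-0.97,-5],"rot":[0,0,-0.01]},{"claw":0,"travel":[0,-0.97,-5],"rot":[0,0,-0.01]},{"claw":0,"travel":[0,-0.97,-5],"rot":[0,0,-0.01]}]'
python3 -c "
from cell import get_state
s=get_state();print(s['tcp_pos'],s['tool_rot'],s['dq'].round(1))"
```

```text
time_s: 4.03
tcp_pos: [536.5, -288.0, 53.3]
tool_rot: [179.8, -0.2, 174.0]
ft_force: [0.1, -0.7, 0.9]
width: 94.0
[ 536.45489028 -287.97219528   53.29207368] [179.79305434  -0.22360421 174.04622396] [ 0.  -0.8  0.6 -0.3 -0.1 -0.2  0.2]
```

```bash
python3 -m jog '[{"claw":0,"travel":[-0.05,0,-2],"rot":[0,0,0]},{"claw":0,"travel":[-0.05,0,-3.5],"rot":[0,0,0]},{"claw":0,"travel":[-0.05,0,-4],"rot":[0,0,0]},{"claw":0,"travel":[-0.05,0,-4],"rot":[0,0,0]},{"claw":0.2,"travel":[-0.05,0,-4],"rot":[0,0,0]}]' 25
python3 -m jog '[{"claw":0.8,"travel":[0,0,0],"rot":[0,0,0]},{"claw":0.8,"travel":[0,0,0],"rot":[0,0,0]},{"claw":0.8,"travel":[0,0,0],"rot":[0,0,0]},{"claw":0.8,"travel":[0,0,0],"rot":[0,0,0]},{"claw":0.8,"travel":[0,0,0],"rot":[0,0,0]}]' 25
```

```text
time_s: 4.45
tcp_pos: [536.6, -288.2, 14.6]
tool_rot: [179.8, -0.2, 174.0]
ft_force: [0.9, -0.2, 0.6]
width: 90.1
time_s: 4.87
tcp_pos: [536.7, -288.2, 14.9]
tool_rot: [179.8, -0.1, 174.1]
ft_force: [-1.0, 0.0, -0.1]
width: 57.1
```

```bash
python3 -m jog '[{"claw":0.8,"travel":[0,0,0],"rot":[0,0,0]},{"claw":0.8,"travel":[0,0,0],"rot":[0,0,0]},{"claw":0.8,"travel":[0,0,0],"rot":[0,0,0]},{"claw":0.8,"travel":[0,0,0],"rot":[0,0,0]},{"claw":0.8,"travel":[0,0,0],"rot":[0,0,0]}]' 25
python3 -m jog '[{"claw":0.8,"travel":[0,0,1],"rot":[0,0,0]},{"claw":0.8,"travel":[0,0,2],"rot":[0,0,0]},{"claw":0.8,"travel":[0,0,4],"rot":[0,0,0]},{"claw":0.8,"travel":[0,0,7],"rot":[0,0,0]},{"claw":0.8,"travel":[0,0,10],"rot":[0,0,0]}]' 25
python3 -m jog '[{"claw":0.8,"travel":[0,0,6],"rot":[0,0,0]},{"claw":0.8,"travel":[0,0,8],"rot":[0,0,0]},{"claw":0.8,"travel":[0,0,8],"rot":[0,0,0]},{"claw":0.8,"travel":[0,0,8],"rot":[0,0,0]}]' 25
python3 - <<'E'
from cov import *
c=eyes.camera("wrist"); save(c,"w4"); s=get_state();print(s["tcp_pos"],s["tool_rot"],s["width"],s["joints"].round(1))
E
```

```text
time_s: 5.28
tcp_pos: [536.8, -288.3, 14.9]
tool_rot: [179.8, -0.1, 174.1]
ft_force: [0.7, 0.4, 2.3]
width: 43.5
time_s: 5.7
tcp_pos: [536.2, -288.2, 116.5]
tool_rot: [179.8, -0.2, 174.0]
ft_force: [1.0, -0.3, -1.4]
width: 43.7
time_s: 6.03
tcp_pos: [537.2, -288.8, 199.7]
tool_rot: [179.8, 0.1, 174.0]
ft_force: [-0.2, 0.8, -2.5]
width: 43.9
[ 536.30743372 -288.12338311  197.67215841] [ 1.79798210e+02 -9.28142695e-02  1.74036127e+02] 43.99038080686783 [ -4.1  21.7  34.1 103.1 -14.1  59.5 119.3]
```

View pics/w4.png

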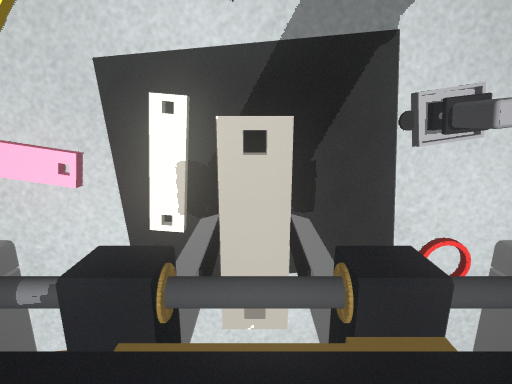

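The short cover is held at 44 mm, with its near hole at (255,141) and its far hole at (255,312). Next I compute its offset in the tool frame.

```bash
cat > off.py <<'E'
from cov import *
def held(us,zt=1.0,hw=9):
    c=eyes.camera("wrist"); s=get_state()
    g=cv2.cvtColor(c["color"],cv2.COLOR_RGB2GRAY).astype(float); U=[]
    for u in us:
        w=g[u[1]-14:u[1]+15,u[0]-14:u[0]+15]; d=np.clip(np.median(w)*0.75-w,0,None); ys,xs=np.mgrid[-14:15,-14:15]
        U.append([u[0]+(xs*d).sum()/d.sum(),u[1]+(ys*d).sum()/d.sum()])
    Rt=R.from_euler("xyz",s["tool_rot"],degrees=True); P=onz(c,U,s["tcp_pos"][2]+zt)
    L=Rt.inv().apply(P-s["tcp_pos"]); return np.array(U),L,s
E
python3 - <<'E'
from off import *
U,L,s=held([(255,141)]); print(U.round(1),L.round(2))
# far hole manual
c=eyes.camera("wrist"); P=onz(c,[(255,312)],s["tcp_pos"][2]+1); print(P-s["tcp_pos"])
save(c,"w4b",(205,100,305,340),2.5)
E
```

```text
[[nan nan]] [[nan nan nan]]
[[57.41731087 -4.99885703  1.        ]]off.py:7: RuntimeWarning: invalid value encountered in scalar divide
  U.append([u[0]+(xs*d).sum()/d.sum(),u[1]+(ys*d).sum()/d.sum()])
```

View pics/w4b.png

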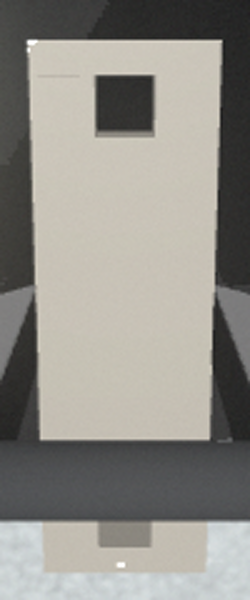

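```bash
python3 - <<'E'
from off import *
c=eyes.camera("wrist"); s=get_state(); Rt=R.from_euler("xyz",s["tool_rot"],degrees=True)
uv=np.array([(95,75),(155,75),(155,137),(95,137),(97.5,547),(151,547),(27,40),(221,40),(44,571),(205,571)])/2.5+[205,100]
L=Rt.inv().apply(onz(c,uv,s["tcp_pos"][2]+2.1)-s["tcp_pos"]); print(L.round(1))
print("near hole",L[:4].mean(0).round(1),"ends mid",L[6:8].mean(0).round(1),L[8:].mean(0).round(1))
E
```

```text
[[ 61.9  -5.9  -1.8]
 [ 61.9   7.9  -1.7]
 [ 47.7   8.   -1.8]
 [ 47.7  -6.   -1.9]
 [-62.3  -6.3  -2.5]
 [-62.3   8.1  -2.4]
 [ 69.7 -21.2  -1.8]
 [ 69.7  22.8  -1.6]
 [-69.7 -20.9  -2.6]
 [-69.8  22.8  -2.4]]
near hole [54.8  1.  -1.8] ends mid [69.7  0.8 -1.7] [-69.7   0.9  -2.5]
```

```bash
python3 -m jog '[{"claw":0.8,"travel":[-1,4,0],"rot":[0,0,0.05]},{"claw":0.8,"travel":[-1,8,0],"rot":[0,0,0.1]},{"claw":0.8,"travel":[-1,12,0],"rot":[0,0,0.15]},{"claw":0.8,"travel":[-1,16,0],"rot":[0,0,0.2]},{"claw":0.8,"travel":[-1,20,0],"rot":[0,0,0.267]}]'
python3 -m jog '[{"claw":0.8,"travel":[0,4,0],"rot":[0,0,0]},{"claw":0.8,"travel":[0,8,0],"rot":[0,0,0]},{"claw":0.8,"travel":[0,12,0],"rot":[0,0,0]},{"claw":0.8,"travel":[0,16,0],"rot":[0,0,0]},{"claw":0.8,"travel":[0,20,0],"rot":[0,0,0]}]'
python3 -m jog '[{"claw":0.8,"travel":[0,4,0],"rot":[0,0,0]},{"claw":0.8,"travel":[0,8,0],"rot":[0,0,0]},{"claw":0.8,"travel":[0,12,0],"rot":[0,0,0]},{"claw":0.8,"travel":[0,13,0],"rot":[0,0,0]},{"claw":0.8,"travel":[0,13,0],"rot":[0,0,0]}]'
python3 -c "
from cell import get_state
s=get_state();print(s['tcp_pos'],s['tool_rot'],s['dq'].round(1),s['joints'].round(1))"
```

```text
time_s: 6.65
tcp_pos: [524.4, -86.1, 194.5]
tool_rot: [179.8, -0.4, -170.6]
ft_force: [1.5, -0.7, 0.2]
width: 43.5
time_s: 7.07
tcp_pos: [523.4, 115.6, 193.6]
tool_rot: [179.8, -0.5, -170.6]
ft_force: [1.8, 0.3, -1.5]
width: 43.8
time_s: 7.48
tcp_pos: [522.1, 249.3, 191.9]
tool_rot: [179.8, -0.7, -170.3]
ft_force: [-0.0, -0.2, -2.3]
width: 43.9
[522.06834576 249.29046223 191.90074411] [ 179.84100565   -0.65149945 -170.28609466] [ 2.4 -1.4  2.7  1.9  0.8  0.   2.1] [-46.3  17.4  17.9 106.3  -6.7  57.8  74.2]
```

```bash
cat > go.py <<'E'
import sys
from h import *
def need(x,y,z,yaw):
    s=get_state(); cur=R.from_euler("xyz",s["tool_rot"],degrees=True); tgt=R.from_euler("xyz",[180,0,yaw],degrees=True)
    print("t",round(s["time_s"],2),"tcp",s["tcp_pos"].round(1),"rpy",s["tool_rot"].round(2),"F",s["ft_force"].round(1),"w",round(s["width"],1),"dqmax",abs(s["dq"]).max().round(1))
    print("need cm",((np.array([x,y,z])-s["tcp_pos"])/10).round(2).tolist(),"rot",(tgt*cur.inv()).as_rotvec().round(3).tolist())
if __name__=="__main__": need(*map(float,sys.argv[1:5]))
E
python3 go.py 526.3 271.8 110 189.3
```

```text
t 7.48 tcp [522.1 249.3 191.9] rpy [ 179.84   -0.65 -170.29] F [-0.  -0.2 -2.3] w 43.9 dqmax 2.7
need cm [0.42, 2.25, -8.19] rot [-0.001, -0.012, -0.007]
```

```bash
python3 -m jog '[{"claw":0.8,"travel":[0.42,2.25,-2],"rot":[-0.001,-0.012,-0.007]},{"claw":0.8,"travel":[0.42,2.25,-5],"rot":[-0.001,-0.012,-0.007]},{"claw":0.8,"travel":[0.42,2.25,-8.2],"rot":[-0.001,-0.012,-0.007]},{"claw":0.8,"travel":[0.42,2.25,-8.2],"rot":[-0.001,-0.012,-0.007]},{"claw":0.8,"travel":[0.42,2.25,-8.2],"rot":[-0.001,-0.012,-0.007]}]'
python3 -m jog '[{"claw":0.8,"travel":[0,0,0],"rot":[0,0,0]}]'
python3 go.py 526.3 271.8 24 189.3
python3 - <<'E'
from off import *
c=eyes.camera("wrist"); save(c,"w5");save(c,"w5b",(195,100,325,340),2.5)
E
```

```text
time_s: 7.9
tcp_pos: [525.4, 270.0, 108.6]
tool_rot: [-179.8, -0.2, -170.8]
ft_force: [0.4, 0.6, 0.5]
width: 43.8
time_s: 7.98
tcp_pos: [526.2, 269.5, 109.9]
tool_rot: [-179.9, -0.2, -170.8]
ft_force: [0.1, 0.4, -1.4]
width: 43.2
t 7.98 tcp [526.2 269.5 109.9] rpy [-1.7985e+02 -1.5000e-01 -1.7082e+02] F [ 0.1  0.4 -1.4] w 43.2 dqmax 1.2
need cm [0.01, 0.23, -8.59] rot [0.003, -0.002, 0.002]
```

View pics/w5.png

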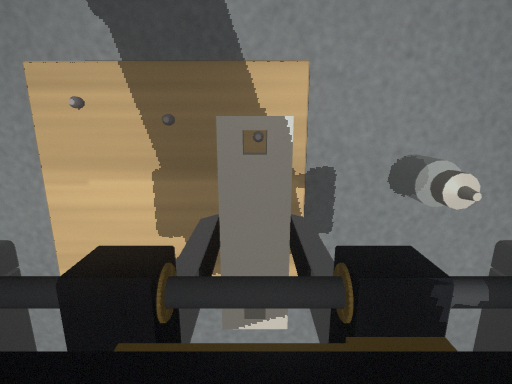

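View pics/w5b.png

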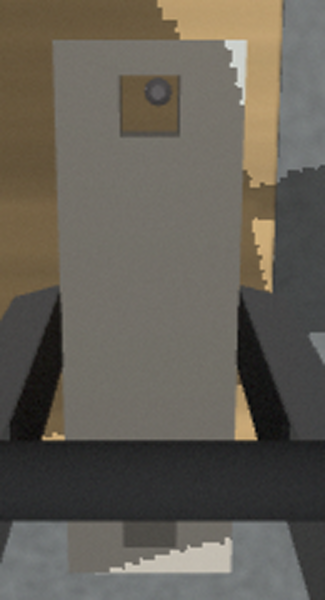

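```bash
python3 - <<'E'
from off import *
c=eyes.camera("wrist"); s=get_state(); Rt=R.from_euler("xyz",s["tool_rot"],degrees=True)
uv=np.array([(157,92)])/2.5+[195,100]
print(onz(c,uv,22.0).round(1)); print("tool",Rt.inv().apply(onz(c,uv,22.)-s["tcp_pos"]).round(1))
E
python3 go.py 526.3 271.8 24 189.3
```

```text
[[472.8 263.8  22. ]]
tool [[53.6  3.  88.4]]
t 8.08 tcp [526.3 269.6 110.3] rpy [-1.7988e+02 -1.0000e-01 -1.7082e+02] F [-0.5 -0.2 -1.4] w 43.8 dqmax 0.5
need cm [-0.0, 0.22, -8.63] rot [0.002, -0.001, 0.002]
```

```bash
python3 -m jog '[{"claw":0.8,"travel":[0.04,0.21,-2],"rot":[0.002,-0.001,0.002]},{"claw":0.8,"travel":[0.04,0.21,-5],"rot":[0.002,-0.001,0.002]},{"claw":0.8,"travel":[0.04,0.21,-6.8],"rot":[0.002,-0.001,0.002]},{"claw":0.8,"travel":[0.04,0.21,-6.8],"rot":[0.002,-0.001,0.002]},{"claw":0.8,"travel":[0.04,0.21,-6.8],"rot":[0.002,-0.001,0.002]}]'
python3 -m jog '[{"claw":0.8,"travel":[0,0,0],"rot":[0,0,0]}]'
python3 go.py 526.5 271.7 24 189.3
python3 - <<'E'
from off import *
c=eyes.camera("wrist");save(c,"w6b",(195,100,325,340),2.5)
E
```

```text
time_s: 8.5
tcp_pos: [527.1, 271.6, 43.1]
tool_rot: [-180.0, -0.0, -170.7]
ft_force: [-0.0, 0.2, -1.2]
width: 43.5
time_s: 8.58
tcp_pos: [528.0, 272.0, 44.9]
tool_rot: [180.0, 0.1, -170.7]
ft_force: [0.5, 0.5, -1.4]
width: 43.6
t 8.58 tcp [528.  272.   44.9] rpy [ 1.7997e+02  7.0000e-02 -1.7074e+02] F [ 0.5  0.5 -1.4] w 43.6 dqmax 1.3
need cm [-0.15, -0.03, -2.09] rot [-0.001, 0.001, 0.001]
```

View pics/w6b.png

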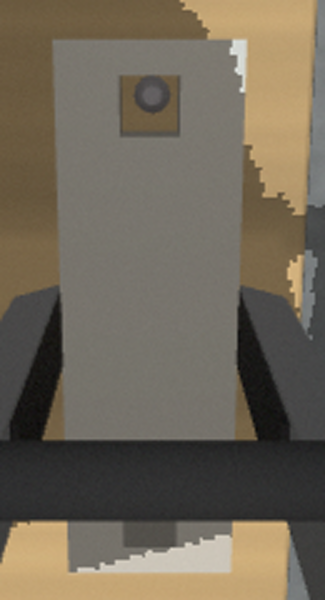

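```bash
python3 - <<'E'
from off import *
c=eyes.camera("wrist"); s=get_state(); Rt=R.from_euler("xyz",s["tool_rot"],degrees=True)
uv=np.array([(151.5,95.5)])/2.5+[195,100]
print(onz(c,uv,22.0).round(1)); print("tool",Rt.inv().apply(onz(c,uv,22.)-s["tcp_pos"]).round(1))
E
python3 go.py 526.5 271.7 24 189.3
```

```text
[[473.  264.2  22. ]]
tool [[55.8  1.  23. ]]
t 8.68 tcp [528.2 272.1  45.1] rpy [ 1.7995e+02  1.2000e-01 -1.7074e+02] F [ 0.4  0.  -0.7] w 43.9 dqmax 0.5
need cm [-0.17, -0.04, -2.11] rot [-0.001, 0.002, 0.001]
```

```bash
python3 -m jog '[{"claw":0.8,"travel":[-0.1,-0.02,-0.5],"rot":[-0.001,0.002,0.001]},{"claw":0.8,"travel":[-0.1,-0.02,-1],"rot":[-0.001,0.002,0.001]},{"claw":0.8,"travel":[-0.1,-0.02,-1.4],"rot":[-0.001,0.002,0.001]},{"claw":0.8,"travel":[-0.1,-0.02,-1.7],"rot":[-0.001,0.002,0.001]},{"claw":0.8,"travel":[-0.1,-0.02,-1.9],"rot":[-0.001,0.002,0.001]}]'
python3 -m jog '[{"claw":0.8,"travel":[0,0,0],"rot":[0,0,0]}]'
python3 go.py 527.2 271.9 24 189.3
```

```text
time_s: 9.1
tcp_pos: [527.0, 271.8, 25.4]
tool_rot: [-180.0, -0.0, -170.7]
ft_force: [0.1, -0.5, -1.6]
width: 43.8
time_s: 9.18
tcp_pos: [526.7, 271.6, 24.8]
tool_rot: [-180.0, -0.1, -170.7]
ft_force: [-0.4, -0.7, -1.7]
width: 43.7
t 9.18 tcp [526.7 271.6  24.8] rpy [-1.7997e+02 -9.0000e-02 -1.7068e+02] F [-0.4 -0.7 -1.7] w 43.7 dqmax 0.3
need cm [0.05, 0.03, -0.08] rot [0.001, -0.001, -0.0]
```

```bash
python3 -m jog '[{"claw":0.8,"travel":[0.02,0,-0.06],"rot":[0.001,-0.001,0]},{"claw":0.8,"travel":[0.02,0,-0.12],"rot":[0.001,-0.001,0]},{"claw":0.8,"travel":[0.02,0,-0.15],"rot":[0.001,-0.001,0]}]'
python3 -m jog '[{"claw":0.34,"travel":[0,0,0],"rot":[0,0,0]},{"claw":0.34,"travel":[0,0,0],"rot":[0,0,0]},{"claw":0.34,"travel":[0,0,0],"rot":[0,0,0]},{"claw":0.34,"travel":[0,0,0],"rot":[0,0,0]}]'
python3 -m jog '[{"claw":0.34,"travel":[0,0,1],"rot":[0,0,0]},{"claw":0.34,"travel":[0,0,3],"rot":[0,0,0]},{"claw":0.34,"travel":[0,0,6],"rot":[0,0,0]},{"claw":0.34,"travel":[0,0,9],"rot":[0,0,0]},{"claw":0.34,"travel":[0,0,12],"rot":[0,0,0]}]'
python3 - <<'E'
from off import *
c=eyes.camera("wrist");save(c,"w7")
E
```

```text
time_s: 9.43
tcp_pos: [526.9, 271.6, 23.9]
tool_rot: [180.0, -0.0, -170.7]
ft_force: [-5.0, -2.2, 16.5]
width: 43.5
time_s: 9.77
tcp_pos: [527.0, 271.6, 23.9]
tool_rot: [180.0, -0.0, -170.7]
ft_force: [-0.2, 0.0, 0.3]
width: 61.9
time_s: 10.18
tcp_pos: [526.9, 271.3, 145.9]
tool_rot: [180.0, -0.0, -170.7]
ft_force: [-0.2, 0.7, 0.3]
width: 61.8
```

View pics/w7.png

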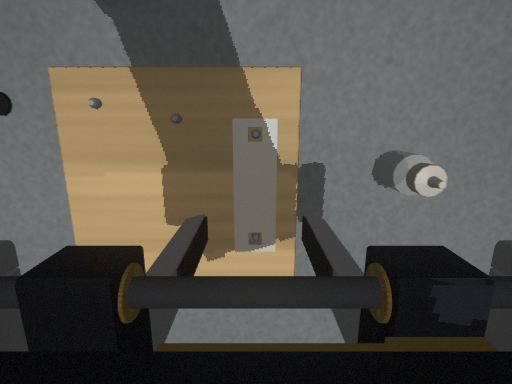

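The short cover is down. Contact came at TCP z 23.9, and pegs show inside both holes at (256,134) and (255,238). Now the middle cover.

```bash
python3 -m jog '[{"claw":0.2,"travel":[0,-4,3],"rot":[0,0,-0.1]},{"claw":0,"travel":[0,-8,6],"rot":[0,0,-0.2]},{"claw":0,"travel":[0,-12,9],"rot":[0,0,-0.3]},{"claw":0,"travel":[-1,-16,9],"rot":[0,0,-0.35]},{"claw":0,"travel":[-1.5,-20,9],"rot":[0,0,-0.35]}]'
python3 -m jog '[{"claw":0,"travel":[0,-4,0],"rot":[0,0,0]},{"claw":0,"travel":[0,-8,0],"rot":[0,0,0]},{"claw":0,"travel":[0,-12,0],"rot":[0,0,0]},{"claw":0,"travel":[0,-16,0],"rot":[0,0,0]},{"claw":0,"travel":[0,-20,0],"rot":[0,0,0]}]'
python3 -m jog '[{"claw":0,"travel":[0,-4,0],"rot":[0,0,0]},{"claw":0,"travel":[0,-8,0],"rot":[0,0,0]},{"claw":0,"travel":[0,-12,0],"rot":[0,0,0]},{"claw":0,"travel":[0,-16,0],"rot":[0,0,0]},{"claw":0,"travel":[0,-20,0],"rot":[0,0,0]}]'
python3 -m jog '[{"claw":0,"travel":[0,-3,-2],"rot":[0,0,0]},{"claw":0,"travel":[0,-3,-2],"rot":[0,0,0]},{"claw":0,"travel":[0,-3,-2],"rot":[0,0,0]}]'
python3 go.py 512.7 -392.8 80 169.4
python3 - <<'E'
from cov import *
c=eyes.camera("wrist"); save(c,"w8")
for o in cov(c): print(o)
E
```

```text
time_s: 10.65
tcp_pos: [517.9, 94.0, 241.9]
tool_rot: [179.7, 0.5, 169.0]
ft_force: [1.6, 0.6, -0.7]
width: 91.9
time_s: 11.07
tcp_pos: [517.4, -107.9, 242.6]
tool_rot: [179.6, 0.5, 169.0]
ft_force: [0.6, -0.6, -0.4]
width: 94.0
time_s: 11.48
tcp_pos: [517.1, -309.8, 243.3]
tool_rot: [179.6, 0.6, 169.0]
ft_force: [1.6, 0.4, 0.3]
width: 94.1
time_s: 11.73
tcp_pos: [515.7, -341.5, 222.6]
tool_rot: [179.6, 0.5, 168.8]
ft_force: [0.0, 0.7, 0.5]
width: 94.1
t 11.73 tcp [ 515.7 -341.5  222.6] rpy [179.6    0.48 168.84] F [0.  0.7 0.5] w 94.1 dqmax 2.9
need cm [-0.3, -5.13, -14.26] rot [-0.005, 0.01, 0.01]
{'rect': (512.5, -393.3, 45.0, 169.6), 'mid': array([ 512.3, -393. ]), 'yaw': -10.58, 'gap': 139.3, 'px': [[211.7, 123.0], [216.4, 226.5]]}
```

View pics/w8.png

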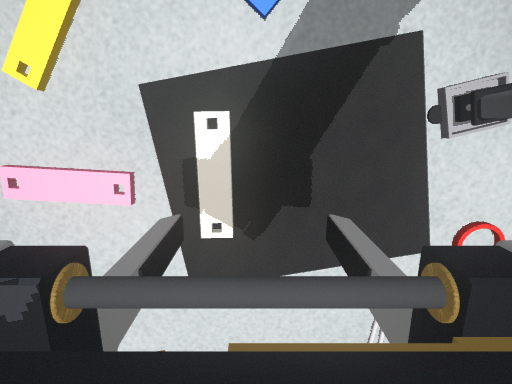

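The middle cover is unmoved, with its holes at (212,123) and (216,227), centre (512.4, -393). I go down on it.

```bash
python3 -m jog '[{"claw":0,"travel":[-0.2,-3,-4],"rot":[-0.005,0.01,0.01]},{"claw":0,"travel":[-0.32,-5.13,-8],"rot":[-0.005,0.01,0.01]},{"claw":0,"travel":[-0.32,-5.13,-12],"rot":[-0.005,0.01,0.01]},{"claw":0,"travel":[-0.32,-5.13,-16],"rot":[-0.005,0.01,0.01]},{"claw":0,"travel":[-0.32,-5.13,-16],"rot":[-0.005,0.01,0.01]}]'
python3 -m jog '[{"claw":0,"travel":[0,0,0],"rot":[0,0,0]},{"claw":0,"travel":[0,0,0],"rot":[0,0,0]}]'
python3 go.py 512.4 -393 14.5 169.4
```

```text
time_s: 12.2
tcp_pos: [511.8, -387.8, 58.1]
tool_rot: [179.8, -0.3, 169.6]
ft_force: [-0.3, 1.7, -0.1]
width: 94.0
time_s: 12.37
tcp_pos: [512.7, -386.5, 59.2]
tool_rot: [179.7, -0.3, 169.7]
ft_force: [0.3, 0.0, 0.2]
width: 93.8
t 12.37 tcp [ 512.7 -386.5   59.2] rpy [179.74  -0.33 169.74] F [0.3 0.  0.2] w 93.8 dqmax 1.7
need cm [-0.03, -0.65, -4.47] rot [-0.005, -0.005, -0.006]
```

```bash
python3 -m jog '[{"claw":0,"travel":[-0.03,-0.65,-2],"rot":[-0.005,-0.005,-0.006]},{"claw":0,"travel":[-0.03,-0.65,-4],"rot":[-0.005,-0.005,-0.006]},{"claw":0,"travel":[-0.03,-0.65,-4.45],"rot":[-0.005,-0.005,-0.006]},{"claw":0,"travel":[-0.03,-0.65,-4.45],"rot":[-0.005,-0.005,-0.006]},{"claw":0,"travel":[-0.03,-0.65,-4.45],"rot":[-0.005,-0.005,-0.006]}]' 
python3 go.py 512.4 -393 14.5 169.4
```

```text
time_s: 12.78
tcp_pos: [513.5, -393.2, 16.8]
tool_rot: [180.0, 0.1, 169.4]
ft_force: [-0.3, 0.8, 0.3]
width: 94.0
t 12.78 tcp [ 513.5 -393.2   16.8] rpy [1.8000e+02 1.2000e-01 1.6944e+02] F [-0.3  0.8  0.3] w 94.0 dqmax 0.3
need cm [-0.11, 0.02, -0.23] rot [0.0, 0.002, -0.001]
```

```bash
python3 -m jog '[{"claw":0.3,"travel":[-0.1,0,-0.2],"rot":[0,0.002,0]},{"claw":0.8,"travel":[-0.1,0,-0.2],"rot":[0,0.002,0]},{"claw":0.8,"travel":[-0.1,0,-0.2],"rot":[0,0.002,0]},{"claw":0.8,"travel":[-0.1,0,-0.2],"rot":[0,0.002,0]},{"claw":0.8,"travel":[-0.1,0,-0.2],"rot":[0,0.002,0]}]' 25
python3 -m jog '[{"claw":0.8,"travel":[0,0,0],"rot":[0,0,0]},{"claw":0.8,"travel":[0,0,0],"rot":[0,0,0]},{"claw":0.8,"travel":[0,0,0],"rot":[0,0,0]},{"claw":0.8,"travel":[0,0,0],"rot":[0,0,0]},{"claw":0.8,"travel":[0,0,0],"rot":[0,0,0]}]' 25
python3 -m jog '[{"claw":0.8,"travel":[0,0,0],"rot":[0,0,0]},{"claw":0.8,"travel":[0,0,0],"rot":[0,0,0]},{"claw":0.8,"travel":[0,0,2],"rot":[0,0,0]},{"claw":0.8,"travel":[0,0,5],"rot":[0,0,0]},{"claw":0.8,"travel":[0,0,9],"rot":[0,0,0]}]' 25
python3 -m jog '[{"claw":0.8,"travel":[0,0,4],"rot":[0,0,0]},{"claw":0.8,"travel":[0,0,8],"rot":[0,0,0]},{"claw":0.8,"travel":[0,0,9],"rot":[0,0,0]},{"claw":0.8,"travel":[0,0,9],"rot":[0,0,0]}]' 25
python3 - <<'E'
from off import *
c=eyes.camera("wrist"); save(c,"w9b",(195,50,325,360),1.9); s=get_state();print(s["tcp_pos"],s["tool_rot"],s["width"],s["joints"].round(1))
E
```

```text
time_s: 13.2
tcp_pos: [512.6, -393.2, 15.1]
tool_rot: [-180.0, 0.0, 169.4]
ft_force: [0.2, 0.2, 0.7]
width: 64.0
time_s: 13.62
tcp_pos: [512.6, -393.3, 15.1]
tool_rot: [-180.0, 0.0, 169.4]
ft_force: [-0.7, -0.0, 1.3]
width: 43.5
time_s: 14.03
tcp_pos: [511.1, -392.2, 103.8]
tool_rot: [180.0, -0.2, 169.4]
ft_force: [0.6, 0.8, -1.2]
width: 43.6
time_s: 14.37
tcp_pos: [512.4, -393.2, 197.2]
tool_rot: [-180.0, 0.1, 169.4]
ft_force: [0.4, 1.5, -1.7]
width: 43.8
[ 511.68223163 -392.28290334  194.70280429] [ 1.79965409e+02 -1.02269302e-01  1.69449346e+02] 43.79138791368838 [  3.4  26.6  38.8  98.8 -18.6  61.3 127.7]
```

View pics/w9b.png

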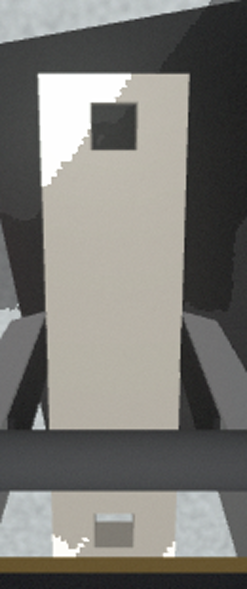

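```bash
python3 - <<'E'
from off import *
c=eyes.camera("wrist"); s=get_state(); Rt=R.from_euler("xyz",s["tool_rot"],degrees=True)
uv=np.array([(91,102),(137,102),(137,150),(91,150),(38.5,73),(189,73)])/1.9+[195,50]
L=Rt.inv().apply(onz(c,uv,s["tcp_pos"][2]+1.9)-s["tcp_pos"]); print(L.round(1))
print("near hole",L[:4].mean(0).round(1),"end",L[4:].mean(0).round(1))
E
python3 go.py 539.5 192.8 190 189.3
```

```text
[[ 75.9  -6.3  -1.6]
 [ 75.9   7.4  -1.6]
 [ 61.9   7.6  -1.6]
 [ 61.9  -6.4  -1.7]
 [ 84.1 -21.6  -1.6]
 [ 84.1  22.7  -1.5]]
near hole [68.9  0.6 -1.6] end [84.1  0.5 -1.6]
t 14.47 tcp [ 511.1 -391.8  193.2] rpy [179.93  -0.23 169.45] F [-0.4 -0.4 -1.3] w 43.8 dqmax 1.5
need cm [2.84, 58.46, -0.32] rot [-0.001, -0.004, 0.346]
```

```bash
python3 -m jog '[{"claw":0.8,"travel":[0.6,4,0],"rot":[-0.001,-0.004,0.07]},{"claw":0.8,"travel":[1.2,8,0],"rot":[-0.001,-0.004,0.14]},{"claw":0.8,"travel":[1.8,12,0],"rot":[-0.001,-0.004,0.21]},{"claw":0.8,"travel":[2.4,16,0],"rot":[-0.001,-0.004,0.28]},{"claw":0.8,"travel":[3,20,0],"rot":[-0.001,-0.004,0.346]}]'
python3 -m jog '[{"claw":0.8,"travel":[0,4,0],"rot":[0,0,0]},{"claw":0.8,"travel":[0,8,0],"rot":[0,0,0]},{"claw":0.8,"travel":[0,12,0],"rot":[0,0,0]},{"claw":0.8,"travel":[0,16,0],"rot":[0,0,0]},{"claw":0.8,"travel":[0,20,0],"rot":[0,0,0]}]'
python3 -m jog '[{"claw":0.8,"travel":[0,4,0],"rot":[0,0,0]},{"claw":0.8,"travel":[0,8,0],"rot":[0,0,0]},{"claw":0.8,"travel":[0,12,0],"rot":[0,0,0]},{"claw":0.8,"travel":[0,15,0],"rot":[0,0,0]},{"claw":0.8,"travel":[0,15,0],"rot":[0,0,0]}]'
python3 go.py 538.5 192.6 110 189.3
```

```text
time_s: 14.88
tcp_pos: [540.0, -189.4, 191.2]
tool_rot: [179.9, -0.2, -170.5]
ft_force: [2.0, -0.9, -1.4]
width: 43.8
time_s: 15.3
tcp_pos: [538.6, 12.5, 189.4]
tool_rot: [179.9, -0.3, -170.5]
ft_force: [1.2, -0.9, -1.8]
width: 43.8
time_s: 15.72
tcp_pos: [536.8, 169.5, 187.0]
tool_rot: [179.9, -0.5, -170.0]
ft_force: [-0.8, -0.2, -1.0]
width: 43.9
t 15.72 tcp [536.8 169.5 187. ] rpy [ 179.91   -0.5  -170.05] F [-0.8 -0.2 -1. ] w 43.9 dqmax 4.8
need cm [0.17, 2.31, -7.7] rot [-0.0, -0.009, -0.011]
```

```bash
python3 -m jog '[{"claw":0.8,"travel":[0.17,2.3,-2],"rot":[0,-0.009,-0.011]},{"claw":0.8,"travel":[0.17,2.3,-5],"rot":[0,-0.009,-0.011]},{"claw":0.8,"travel":[0.17,2.3,-9],"rot":[0,-0.009,-0.011]},{"claw":0.8,"travel":[0.17,2.3,-9],"rot":[0,-0.009,-0.011]},{"claw":0.8,"travel":[0.17,2.3,-9],"rot":[0,-0.009,-0.011]}]'
python3 -m jog '[{"claw":0.8,"travel":[0,0,0],"rot":[0,0,0]}]'
python3 go.py 538.5 192.6 45 189.3
```

```text
time_s: 16.13
tcp_pos: [536.6, 191.1, 94.9]
tool_rot: [-179.9, -0.3, -170.7]
ft_force: [0.2, -0.9, -0.6]
width: 44.0
time_s: 16.22
tcp_pos: [537.3, 190.6, 95.9]
tool_rot: [-179.8, -0.3, -170.8]
ft_force: [0.0, 0.2, -1.4]
width: 43.6
t 16.22 tcp [537.3 190.6  95.9] rpy [-179.85   -0.3  -170.76] F [ 0.   0.2 -1.4] w 43.6 dqmax 1.1
need cm [0.12, 0.2, -5.09] rot [0.003, -0.005, 0.001]
```

```bash
python3 -m jog '[{"claw":0.8,"travel":[0.12,0.2,-2],"rot":[0.003,-0.005,0.001]},{"claw":0.8,"travel":[0.12,0.2,-4],"rot":[0.003,-0.005,0.001]},{"claw":0.8,"travel":[0.12,0.2,-5.1],"rot":[0.003,-0.005,0.001]},{"claw":0.8,"travel":[0.12,0.2,-5.1],"rot":[0.003,-0.005,0.001]},{"claw":0.8,"travel":[0.12,0.2,-5.1],"rot":[0.003,-0.005,0.001]}]'
python3 -m jog '[{"claw":0.8,"travel":[0,0,0],"rot":[0,0,0]}]'
python3 go.py 538.5 192.6 45 189.3
python3 - <<'E'
from off import *
c=eyes.camera("wrist"); save(c,"w10b",(195,50,325,360),1.9)
E
```

```text
time_s: 16.63
tcp_pos: [538.9, 192.4, 45.9]
tool_rot: [-180.0, 0.0, -170.7]
ft_force: [0.5, 0.6, -1.9]
width: 43.9
time_s: 16.72
tcp_pos: [539.6, 192.5, 47.2]
tool_rot: [180.0, 0.1, -170.7]
ft_force: [-0.3, -0.2, -0.9]
width: 43.8
t 16.72 tcp [539.6 192.5  47.2] rpy [ 1.8000e+02  1.0000e-01 -1.7075e+02] F [-0.3 -0.2 -0.9] w 43.8 dqmax 1.2
need cm [-0.11, 0.01, -0.22] rot [-0.0, 0.002, 0.001]
```

View pics/w10b.png

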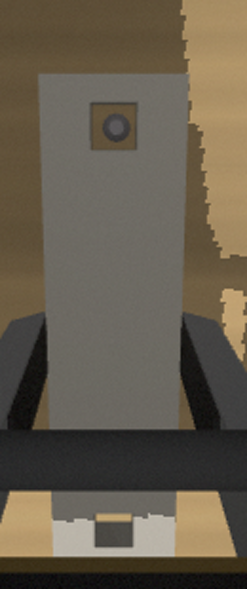

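```bash
python3 - <<'E'
from off import *
c=eyes.camera("wrist"); s=get_state(); Rt=R.from_euler("xyz",s["tool_rot"],degrees=True)
uv=np.array([(116.5,127.5)])/1.9+[195,50]
print(onz(c,uv,22.0).round(1)); print("tool",Rt.inv().apply(onz(c,uv,22.)-s["tcp_pos"]).round(1))
E
python3 go.py 538.5 192.6 24.5 189.3
```

```text
[[471.1 183.   22. ]]
tool [[69.3  1.5 25.1]]
t 16.82 tcp [539.7 192.6  47.3] rpy [ 1.7998e+02  1.3000e-01 -1.7075e+02] F [-0.4  0.2 -1.8] w 43.7 dqmax 0.5
need cm [-0.12, 0.0, -2.28] rot [-0.001, 0.002, 0.001]
```

```bash
python3 -m jog '[{"claw":0.8,"travel":[-0.06,0.07,-0.5],"rot":[-0.001,0.002,0.001]},{"claw":0.8,"travel":[-0.06,0.07,-1],"rot":[-0.001,0.002,0.001]},{"claw":0.8,"travel":[-0.06,0.07,-1.5],"rot":[-0.001,0.002,0.001]},{"claw":0.8,"travel":[-0.06,0.07,-1.9],"rot":[-0.001,0.002,0.001]},{"claw":0.8,"travel":[-0.06,0.07,-2.1],"rot":[-0.001,0.002,0.001]}]'
python3 -m jog '[{"claw":0.8,"travel":[0,0,0],"rot":[0,0,0]}]'
python3 go.py 539.2 193.3 24.1 189.3
```

```text
time_s: 17.23
tcp_pos: [538.7, 193.1, 25.4]
tool_rot: [-180.0, -0.0, -170.7]
ft_force: [-0.6, 0.6, -0.6]
width: 43.5
time_s: 17.32
tcp_pos: [538.4, 192.9, 24.7]
tool_rot: [-179.9, -0.1, -170.7]
ft_force: [0.0, -0.3, -1.5]
width: 43.6
t 17.32 tcp [538.4 192.9  24.7] rpy [-1.7993e+02 -9.0000e-02 -1.7069e+02] F [ 0.  -0.3 -1.5] w 43.6 dqmax 0.4
need cm [0.08, 0.04, -0.06] rot [0.001, -0.001, -0.0]
```

```bash
python3 -m jog '[{"claw":0.8,"travel":[0.05,0.02,-0.05],"rot":[0.001,-0.001,0]},{"claw":0.8,"travel":[0.05,0.02,-0.09],"rot":[0.001,-0.001,0]},{"claw":0.8,"travel":[0.05,0.02,-0.11],"rot":[0.001,-0.001,0]}]'
python3 -m jog '[{"claw":0.34,"travel":[0,0,0],"rot":[0,0,0]},{"claw":0.34,"travel":[0,0,0],"rot":[0,0,0]},{"claw":0.34,"travel":[0,0,0],"rot":[0,0,0]},{"claw":0.34,"travel":[0,0,0],"rot":[0,0,0]}]'
python3 -m jog '[{"claw":0.34,"travel":[0,0,1],"rot":[0,0,0]},{"claw":0.34,"travel":[0,0,3],"rot":[0,0,0]},{"claw":0.34,"travel":[0,0,6],"rot":[0,0,0]},{"claw":0.34,"travel":[0,0,10],"rot":[0,0,0]},{"claw":0.34,"travel":[0,0,14],"rot":[0,0,0]}]'
python3 - <<'E'
from off import *
c=eyes.camera("wrist");save(c,"w11")
E
python3 go.py 530 190 250 189.3
```

```text
time_s: 17.57
tcp_pos: [538.8, 193.0, 24.0]
tool_rot: [-180.0, -0.0, -170.7]
ft_force: [-5.6, -1.0, 11.8]
width: 43.8
time_s: 17.9
tcp_pos: [538.9, 193.1, 24.0]
tool_rot: [-180.0, -0.0, -170.7]
ft_force: [-0.0, -0.4, -0.5]
width: 61.7
time_s: 18.32
tcp_pos: [538.4, 192.4, 165.9]
tool_rot: [-179.9, -0.1, -170.7]
ft_force: [0.5, 1.3, 0.2]
width: 62.0
t 18.37 tcp [541.9 193.4 173.6] rpy [ 179.85    0.39 -170.78] F [5.7 1.5 8.8] w 62.0 dqmax 9.4
need cm [-1.19, -0.34, 7.64] rot [-0.004, 0.006, 0.001]
```

View pics/w11.png

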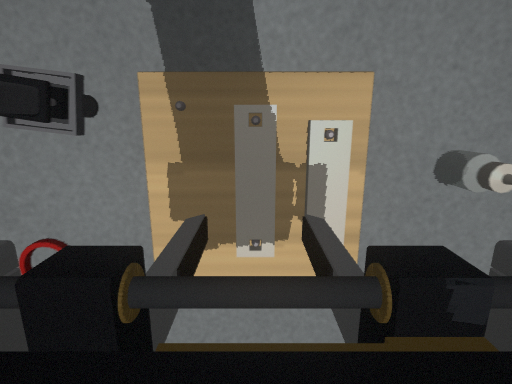

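Both covers are home, with pegs visible in all four holes. The middle cover's are at (256,119) and (256,244), and the short's near hole is at (331,134). Now the block and holder.

```bash
python3 - <<'E'
from cov import *
c=eyes.camera("scene"); save(c,"s2",(235,170,290,225),10)
print(onz(c,[(264.8,188)],104).round(1)); 
c=eyes.camera("side"); save(c,"sd2",(220,160,275,215),10)
E
```

```text
[[494.1 -45.7 104. ]]
```

View pics/s2.png

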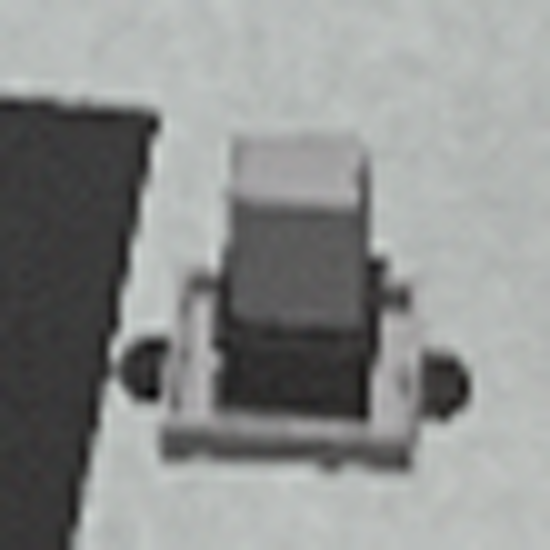

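View pics/sd2.png

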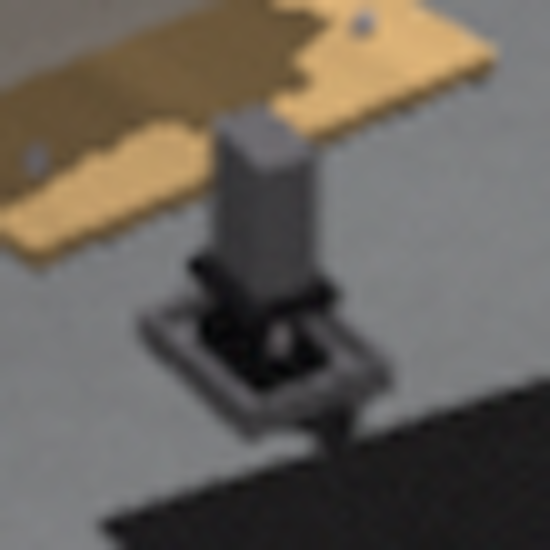

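```bash
python3 - <<'E'
from cov import *
c1=eyes.camera("scene");c2=eyes.camera("side")
print(tri(c1,(264.7,187),c2,(246.4,174)))
P=onz(c1,np.array([(23.3,13.7),(36.5,13.5),(36,20.5),(23,19.5)])+[235,170],104); print(P.round(1),P.mean(0))
Q=onz(c1,np.array([(19,28),(41,28.5),(42,43),(16,43)])+[235,170],16); print(Q.round(1))
E
python3 go.py 495 -47 260 180
```

```text
(array([486.17104155, -47.0070334 ,  98.6526044 ]), np.float64(0.3408843973135219))
[[480.1 -66.5 104. ]
 [474.8 -28.1 104. ]
 [501.3 -26.8 104. ]
 [502.1 -64.7 104. ]] [489.57955648 -46.54003905 104.        ]
[[466.2 -82.1  16. ]
 [460.  -13.9  16. ]
 [515.2  -5.5  16. ]
 [524.6 -83.7  16. ]]
t 18.57 tcp [538.7 193.2 164.4] rpy [ 1.7997e+02 -2.0000e-02 -1.7069e+02] F [-0.5 -0.2 -0.4] w 62.2 dqmax 1.4
need cm [-4.37, -24.02, 9.56] rot [-0.0, -0.0, -0.162]
```

```bash
python3 -m jog '[{"claw":0.2,"travel":[-1,-4,4],"rot":[0,0,-0.05]},{"claw":0.2,"travel":[-2,-8,8],"rot":[0,0,-0.1]},{"claw":0.2,"travel":[-3,-12,9.5],"rot":[0,0,-0.16]},{"claw":0.2,"travel":[-4,-16,9.5],"rot":[0,0,-0.16]},{"claw":0.2,"travel":[-4.5,-20,9.5],"rot":[0,0,-0.16]}]'
python3 -m jog '[{"claw":0.2,"travel":[0,-4,0],"rot":[0,0,0]},{"claw":0.2,"travel":[0,-4,0],"rot":[0,0,0]},{"claw":0.2,"travel":[0,-4,0],"rot":[0,0,0]},{"claw":0.2,"travel":[0,-4,0],"rot":[0,0,0]}]'
python3 - <<'E'
from off import *
c=eyes.camera("wrist");save(c,"w12"); save(c,"w12b",(180,80,340,230),4.5)
E
python3 go.py 489 -46.5 260 180
```

```text
time_s: 18.98
tcp_pos: [497.6, 19.0, 257.3]
tool_rot: [180.0, -0.0, -179.8]
ft_force: [0.7, 0.2, 0.5]
width: 75.4
time_s: 19.32
tcp_pos: [497.2, -20.7, 256.4]
tool_rot: [180.0, -0.1, -179.8]
ft_force: [-0.4, -0.0, -0.6]
width: 75.5
t 19.37 tcp [497.4 -20.1 256.5] rpy [ 1.7999e+02 -1.0000e-01 -1.7976e+02] F [ 0.3  1.  -0.3] w 75.2 dqmax 0.7
need cm [-0.84, -2.64, 0.35] rot [-0.0, -0.002, -0.004]
```

View pics/w12b.png

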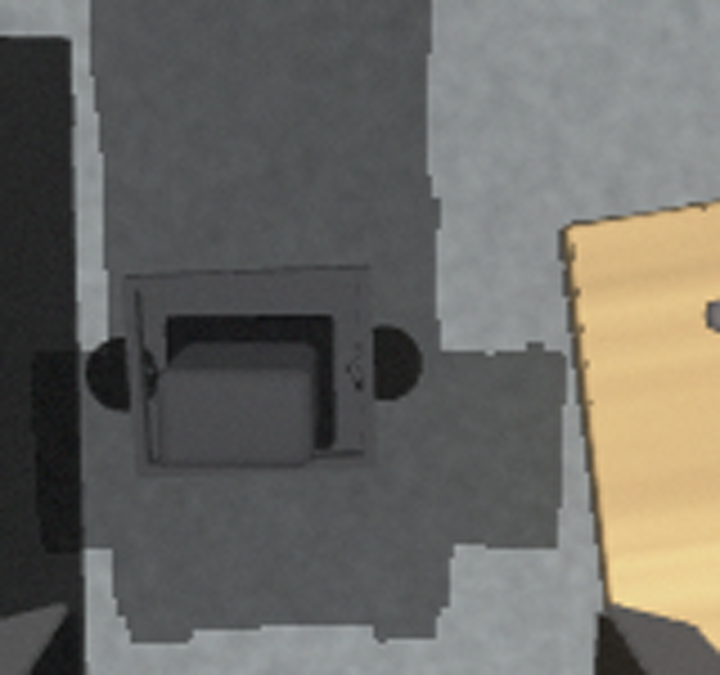

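```bash
python3 - <<'E'
from off import *
c=eyes.camera("wrist"); s=get_state()
f=lambda a: np.array(a)/4.5+[180,80]
P=onz(c,f([(159,372),(314,367),(313,463),(161,466)]),104); print(P.round(1),P.mean(0).round(1))
print([np.linalg.norm(P[i]-P[(i+1)%4]).round(1) for i in range(4)])
for i,j in ((0,3),(1,2)): d=P[j]-P[i];print(np.degrees(np.arctan2(d[1],d[0])).round(1))
for i,j in ((0,1),(3,2)): d=P[j]-P[i];print(np.degrees(np.arctan2(-d[0],d[1])).round(1))
Q=onz(c,f([(125,278),(372,266),(374,465),(140,475)]),16); print(Q.round(1),Q.mean(0).round(1))
for i,j in ((0,1),(3,2)): d=Q[j]-Q[i];print(np.degrees(np.arctan2(-d[0],d[1])).round(1),np.linalg.norm(d))
for i,j in ((0,3),(1,2)): d=Q[j]-Q[i];print(np.degrees(np.arctan2(d[1],d[0])).round(1),np.linalg.norm(d))
im=c["color"][80:230,180:340,::-1]; cl=cv2.createCLAHE(4,(4,4)).apply(cv2.cvtColor(im,cv2.COLOR_BGR2GRAY)); cv2.imwrite("pics/w12c.png",cv2.resize(cl,None,fx=4.5,fy=4.5,interpolation=cv2.INTER_CUBIC))
E
```

```text
[[475.6 -63.6 104. ]
 [474.2 -24.9 104. ]
 [498.7 -25.1 104. ]
 [499.6 -63.7 104. ]] [487.  -44.3 104. ]
[np.float64(38.7), np.float64(24.4), np.float64(38.6), np.float64(24.0)]
-0.3
-0.6
2.1
1.4
[[458.4 -85.2  16. ]
 [454.3  -8.2  16. ]
 [517.6  -6.8  16. ]
 [521.3 -82.5  16. ]] [487.9 -45.7  16. ]
3.0 77.14429644114291
2.7 75.71140357718336
2.5 62.96611616367388
1.2 63.3168556081762
```

View pics/w12c.png

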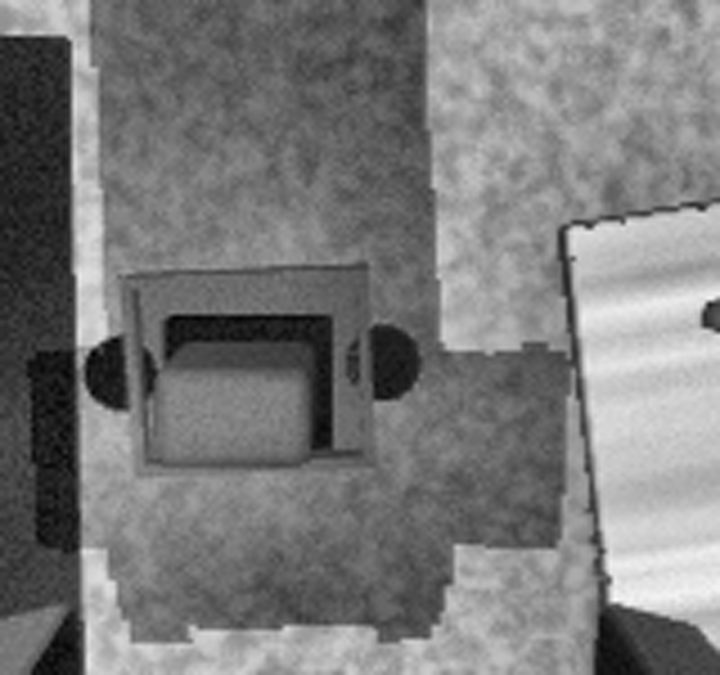

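```bash
python3 -m jog '[{"claw":0,"travel":[-0.5,-1,-1],"rot":[0,0,-0.12]},{"claw":0,"travel":[-1,-2.5,-2],"rot":[0,0,-0.24]},{"claw":0,"travel":[-1,-2.5,-3],"rot":[0,0,-0.36]},{"claw":0,"travel":[-1,-2.5,-4],"rot":[0,0,-0.48]},{"claw":0,"travel":[-1,-2.5,-5],"rot":[0,0,-0.6]}]' 40
python3 -m jog '[{"claw":0,"travel":[0,0,0],"rot":[0,0,-0.12]},{"claw":0,"travel":[0,0,0],"rot":[0,0,-0.24]},{"claw":0,"travel":[0,0,0],"rot":[0,0,-0.36]},{"claw":0,"travel":[0,0,0],"rot":[0,0,-0.48]},{"claw":0,"travel":[0,0,0],"rot":[0,0,-0.6]}]'
python3 go.py 487 -45.3 180 92
```

```text
time_s: 19.83
tcp_pos: [487.4, -43.9, 205.7]
tool_rot: [-180.0, -0.1, 145.7]
ft_force: [0.8, -0.4, 0.5]
width: 93.8
time_s: 20.25
tcp_pos: [487.4, -42.7, 205.3]
tool_rot: [-179.9, -0.1, 111.1]
ft_force: [0.1, 0.2, 0.1]
width: 94.2
t 20.25 tcp [487.4 -42.7 205.3] rpy [-1.7991e+02 -1.1000e-01  1.1106e+02] F [0.1 0.2 0.1] w 94.2 dqmax 79.0
need cm [-0.04, -0.26, -2.53] rot [-0.002, -0.002, -0.333]
```

```bash
python3 -m jog '[{"claw":0,"travel":[0,-0.26,-1],"rot":[-0.002,-0.002,-0.12]},{"claw":0,"travel":[0,-0.26,-2],"rot":[-0.002,-0.002,-0.24]},{"claw":0,"travel":[0,-0.26,-2.5],"rot":[-0.002,-0.002,-0.333]},{"claw":0,"travel":[0,-0.26,-2.5],"rot":[-0.002,-0.002,-0.333]},{"claw":0,"travel":[0,-0.26,-2.5],"rot":[-0.002,-0.002,-0.333]}]'
python3 - <<'E'
from off import *
c=eyes.camera("wrist")
im=c["color"][:,:,::-1]; cl=cv2.createCLAHE(4,(4,4)).apply(cv2.cvtColor(im,cv2.COLOR_BGR2GRAY)); cv2.imwrite("pics/w13.png",cl)
E
python3 go.py 487 -45.3 54 92
```

```text
time_s: 20.67
tcp_pos: [487.3, -44.4, 179.9]
tool_rot: [-179.9, 0.1, 92.3]
ft_force: [0.1, 0.2, -0.1]
width: 94.0
t 20.72 tcp [487.5 -44.6 180.3] rpy [-1.7997e+02  5.0000e-02  9.2260e+01] F [-0.4 -0.4  0.9] w 93.9 dqmax 0.6
need cm [-0.05, -0.07, -12.63] rot [0.001, -0.0, -0.004]
```

View pics/w13.png

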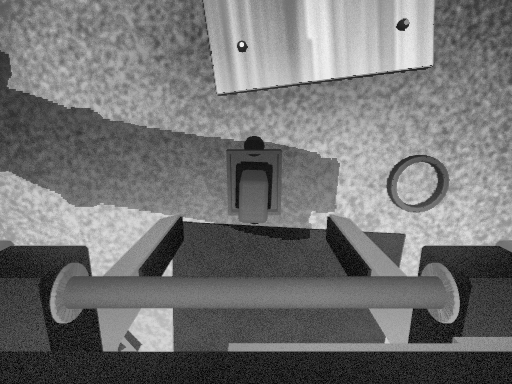

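```bash
python3 - <<'E'
from off import *
c=eyes.camera("wrist"); s=get_state(); Rt=R.from_euler("xyz",s["tool_rot"],degrees=True)
im=c["color"][:,:,::-1][130:235,215:295]; cl=cv2.createCLAHE(4,(2,2)).apply(cv2.cvtColor(im,cv2.COLOR_BGR2GRAY)); cv2.imwrite("pics/w13b.png",cv2.resize(cl,None,fx=5.5,fy=5.5,interpolation=cv2.INTER_CUBIC))
E
```

```text
(no output)
```

View pics/w13b.png

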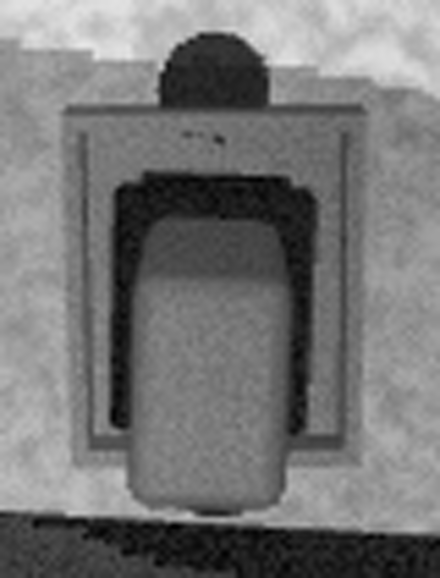

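```bash
python3 - <<'E'
from off import *
c=eyes.camera("wrist"); s=get_state()
f=lambda a: np.array(a)/5.5+[215,130]
P=onz(c,f([(131,275),(292,275),(286,510),(129,507)]),104); print(P.round(1),P.mean(0).round(1))
for i,j in ((0,3),(1,2)): d=P[i]-P[j];print(np.degrees(np.arctan2(-d[0],d[1])).round(1),np.linalg.norm(d).round(1))
# bilateral plate bottom etc
Q=onz(c,f([(63,108),(368,108),(360,465),(74,465)]),16); print(Q.round(1),Q.mean(0).round(1))
for i,j in ((0,3),(1,2)): d=Q[i]-Q[j];print(np.degrees(np.arctan2(-d[0],d[1])).round(1),np.linalg.norm(d).round(1))
for i,j in ((1,0),(2,3)): d=Q[i]-Q[j];print(np.degrees(np.arctan2(d[1],d[0])).round(1),np.linalg.norm(d).round(1))
E
```

```text
[[474.5 -26.6 104. ]
 [500.  -25.6 104. ]
 [501.  -65.  104. ]
 [475.2 -65.4 104. ]] [487.7 -45.7 104. ]
1.0 38.8
1.4 39.3
[[455.2  -9.4  16. ]
 [519.1  -6.9  16. ]
 [522.1 -85.3  16. ]
 [458.9 -87.8  16. ]] [488.8 -47.4  16. ]
2.7 78.4
2.2 78.4
2.2 63.9
2.2 63.2
```

```bash
python3 -m jog '[{"claw":0,"travel":[0,-0.07,-3],"rot":[0,0,-0.005]},{"claw":0,"travel":[0,-0.07,-6],"rot":[0,0,-0.005]},{"claw":0,"travel":[0,-0.07,-9],"rot":[0,0,-0.005]},{"claw":0,"travel":[0,-0.07,-11.5],"rot":[0,0,-0.005]},{"claw":0,"travel":[0,-0.07,-12.6],"rot":[0,0,-0.005]}]'
python3 -m jog '[{"claw":0,"travel":[0,0,0],"rot":[0,0,0]},{"claw":0,"travel":[0,0,0],"rot":[0,0,0]}]'
python3 go.py 487.5 -45.3 54 92
```

```text
time_s: 21.23
tcp_pos: [486.5, -45.5, 52.2]
tool_rot: [-179.9, 0.0, 92.0]
ft_force: [-0.9, -0.4, -0.6]
width: 93.9
time_s: 21.4
tcp_pos: [486.4, -45.7, 52.4]
tool_rot: [-179.8, 0.1, 92.0]
ft_force: [-0.9, -0.1, 0.8]
width: 93.8
t 21.4 tcp [486.4 -45.7  52.4] rpy [-1.7981e+02  6.0000e-02  9.2030e+01] F [-0.9 -0.1  0.8] w 93.8 dqmax 1.7
need cm [0.11, 0.04, 0.16] rot [0.001, -0.003, -0.0]
```

```bash
python3 -m jog '[{"claw":0,"travel":[0.11,0.04,0.16],"rot":[0.001,-0.003,0]},{"claw":0,"travel":[0.11,0.04,0.16],"rot":[0.001,-0.003,0]},{"claw":0,"travel":[0.11,0.04,0.16],"rot":[0.001,-0.003,0]},{"claw":0,"travel":[0.11,0.04,0.16],"rot":[0.001,-0.003,0]}]'
python3 go.py 487.5 -45.3 54 92
python3 -m jog '[{"claw":0.9,"travel":[0,0,0],"rot":[0,0,0]},{"claw":0.9,"travel":[0,0,0],"rot":[0,0,0]},{"claw":0.9,"travel":[0,0,0],"rot":[0,0,0]},{"claw":0.9,"travel":[0,0,0],"rot":[0,0,0]},{"claw":0.9,"travel":[0,0,0],"rot":[0,0,0]}]' 40
python3 -m jog '[{"claw":0.9,"travel":[0,0,0],"rot":[0,0,0]},{"claw":0.9,"travel":[0,0,0],"rot":[0,0,0]},{"claw":0.9,"travel":[0,0,0],"rot":[0,0,0]},{"claw":0.9,"travel":[0,0,0],"rot":[0,0,0]},{"claw":0.9,"travel":[0,0,0],"rot":[0,0,0]}]' 40
python3 -m jog '[{"claw":0.9,"travel":[0,0,0],"rot":[0,0,0]},{"claw":0.9,"travel":[0,0,0],"rot":[0,0,0]},{"claw":0.9,"travel":[0,0,0],"rot":[0,0,0]},{"claw":0.9,"travel":[0,0,0],"rot":[0,0,0]}]' 40
python3 go.py 487.5 -45.3 54 92
```

```text
time_s: 21.73
tcp_pos: [488.1, -45.0, 54.9]
tool_rot: [179.9, -0.0, 92.1]
ft_force: [-0.2, -0.8, -0.4]
width: 94.3
t 21.73 tcp [488.1 -45.   54.9] rpy [ 1.7992e+02 -3.0000e-02  9.2050e+01] F [-0.2 -0.8 -0.4] w 94.3 dqmax 0.5
need cm [-0.06, -0.03, -0.09] rot [-0.0, 0.001, -0.001]
time_s: 22.15
tcp_pos: [488.1, -45.1, 54.9]
tool_rot: [179.9, -0.0, 92.0]
ft_force: [0.0, -0.3, -0.4]
width: 64.0
time_s: 22.57
tcp_pos: [488.1, -45.1, 54.9]
tool_rot: [179.9, -0.0, 92.0]
ft_force: [-0.1, -0.0, -0.1]
width: 30.7
time_s: 22.9
tcp_pos: [488.0, -45.1, 54.9]
tool_rot: [179.9, -0.0, 92.0]
ft_force: [-1.5, -0.7, -0.1]
width: 25.6
t 22.9 tcp [488.  -45.1  54.9] rpy [ 1.7993e+02 -2.0000e-02  9.2050e+01] F [-1.5 -0.7 -0.1] w 25.6 dqmax 0.1
need cm [-0.05, -0.02, -0.09] rot [-0.0, 0.001, -0.001]
```

The block is gripped at 25.6 mm. I lift it and carry it to the near end of the short cover. Waypoints next.

```bash
python3 -m jog '[{"claw":0.9,"travel":[0,0,1],"rot":[0,0,0]},{"claw":0.9,"travel":[0,0,3],"rot":[0,0,0]},{"claw":0.9,"travel":[0,0,6],"rot":[0,0,0]},{"claw":0.9,"travel":[0,0,9],"rot":[0,0,0.05]},{"claw":0.9,"travel":[0,0,9],"rot":[0,0,0.12]}]'
python3 - <<'E'
import numpy as np
d=np.array([np.cos(np.radians(9.3)),np.sin(np.radians(9.3))])
for n,C,h in (("short",(526.6,271.6),65),("mid",(539.2,193.1),80)):
    print(n,(np.array(C)-h*d).round(1),(np.array(C)+h*d).round(1), "len cm",(2*h*d/10).round(2))
E
python3 go.py 462.5 261.1 120 99.3
```

```text
time_s: 23.32
tcp_pos: [490.3, -45.7, 149.7]
tool_rot: [179.6, -0.0, 98.9]
ft_force: [1.7, 0.3, -0.8]
width: 25.9
short [462.5 261.1] [590.7 282.1] len cm [12.83  2.1 ]
mid [460.3 180.2] [618.1 206. ] len cm [15.79  2.59]
t 23.32 tcp [490.3 -45.7 149.7] rpy [ 1.7961e+02 -3.0000e-02  9.8950e+01] F [ 1.7  0.3 -0.8] w 25.9 dqmax 49.6
need cm [-2.78, 30.68, -2.97] rot [-0.002, 0.007, 0.006]
```

```bash
python3 -m jog '[{"claw":0.9,"travel":[-0.5,4,0],"rot":[-0.002,0.007,0.006]},{"claw":0.9,"travel":[-1,8,0],"rot":[-0.002,0.007,0.006]},{"claw":0.9,"travel":[-1.5,12,0],"rot":[-0.002,0.007,0.006]},{"claw":0.9,"travel":[-2,16,0],"rot":[-0.002,0.007,0.006]},{"claw":0.9,"travel":[-2.5,20,0],"rot":[-0.002,0.007,0.006]}]'
python3 -m jog '[{"claw":0.9,"travel":[0,4,0],"rot":[0,0,0]},{"claw":0.9,"travel":[0,8,0],"rot":[0,0,0]},{"claw":0.9,"travel":[0,10,-1],"rot":[0,0,0]},{"claw":0.9,"travel":[0,10,-2.5],"rot":[0,0,0]},{"claw":0.9,"travel":[0,10,-2.5],"rot":[0,0,0]}]'
python3 go.py 462.5 261.1 90 99.3
```

```text
time_s: 23.73
tcp_pos: [464.7, 156.0, 150.6]
tool_rot: [180.0, -0.0, 99.3]
ft_force: [1.4, 0.4, -1.8]
width: 26.1
time_s: 24.15
tcp_pos: [463.4, 256.7, 124.2]
tool_rot: [-179.9, 0.1, 99.4]
ft_force: [-0.9, -0.8, -2.5]
width: 25.8
t 24.15 tcp [463.4 256.7 124.2] rpy [-1.799e+02  1.000e-01  9.941e+01] F [-0.9 -0.8 -2.5] w 25.8 dqmax 3.0
need cm [-0.09, 0.44, -3.42] rot [0.002, -0.001, -0.002]
```

```bash
python3 -m jog '[{"claw":0.9,"travel":[-0.09,0.44,-2],"rot":[0.002,-0.001,-0.002]},{"claw":0.9,"travel":[-0.09,0.44,-3.4],"rot":[0.002,-0.001,-0.002]},{"claw":0.9,"travel":[-0.09,0.44,-3.4],"rot":[0.002,-0.001,-0.002]},{"claw":0.9,"travel":[-0.09,0.44,-3.4],"rot":[0.002,-0.001,-0.002]},{"claw":0.9,"travel":[-0.09,0.44,-3.4],"rot":[0.002,-0.001,-0.002]}]'
python3 - <<'E'
from off import *
c=eyes.camera("scene");save(c,"s3",(230,150,430,280),4)
c=eyes.camera("side");save(c,"sd3",(170,110,300,200),6)
E
python3 go.py 462.5 261.1 73.5 99.3
```

```text
time_s: 24.57
tcp_pos: [463.2, 260.5, 91.5]
tool_rot: [180.0, -0.0, 99.2]
ft_force: [-0.3, -0.7, -1.3]
width: 25.7
t 24.67 tcp [463.2 261.   91.4] rpy [ 1.7995e+02 -6.0000e-02  9.9260e+01] F [ 1.1 -0.  -1.2] w 25.9 dqmax 0.4
need cm [-0.07, 0.01, -1.79] rot [-0.001, 0.001, 0.001]
```

View pics/s3.png

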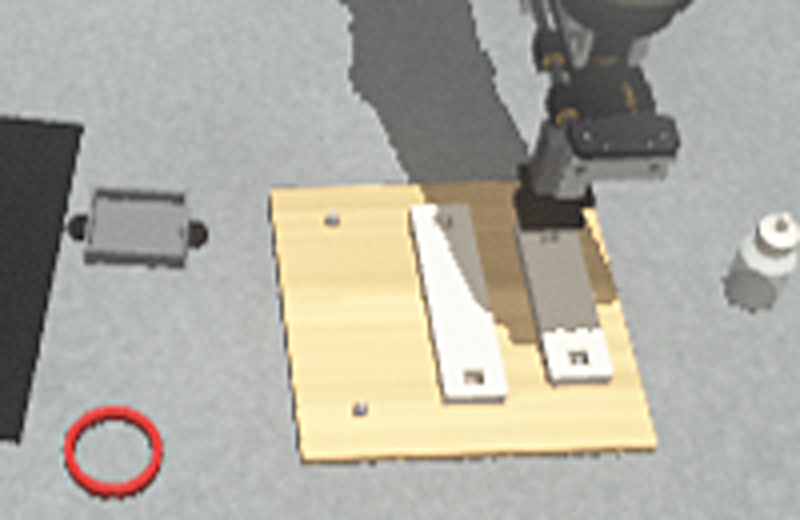

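View pics/sd3.png

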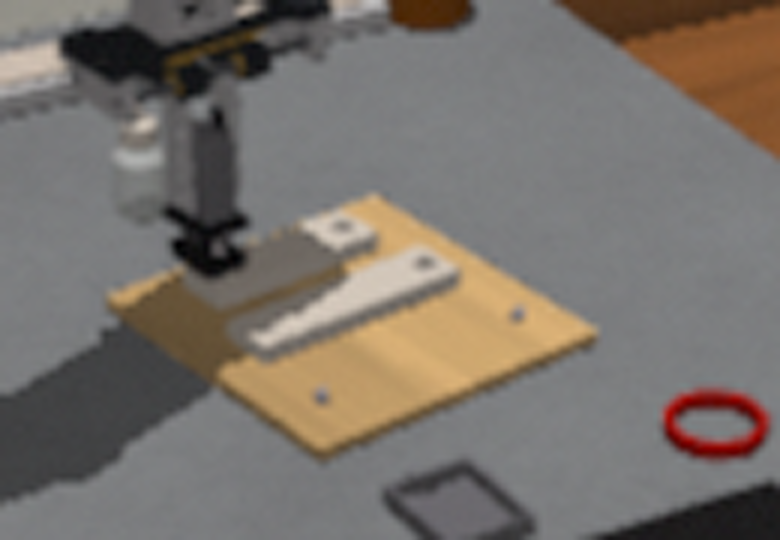

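Both covers sit on their pegs and the block is over the near end of the short one. Now I press down.

```bash
python3 -m jog '[{"claw":0.9,"travel":[-0.07,0,-0.6],"rot":[-0.001,0.001,0.001]},{"claw":0.9,"travel":[-0.07,0,-1.2],"rot":[-0.001,0.001,0.001]},{"claw":0.9,"travel":[-0.07,0,-1.6],"rot":[-0.001,0.001,0.001]},{"claw":0.9,"travel":[-0.07,0,-1.8],"rot":[-0.001,0.001,0.001]},{"claw":0.9,"travel":[-0.07,0,-1.8],"rot":[-0.001,0.001,0.001]}]'
python3 -m jog '[{"claw":0.9,"travel":[0,0,0],"rot":[0,0,0]}]'
python3 go.py 462.5 261.1 70.9 99.3
```

```text
time_s: 25.08
tcp_pos: [462.5, 261.1, 73.1]
tool_rot: [-180.0, -0.0, 99.3]
ft_force: [-0.9, 0.5, 3.8]
width: 26.0
time_s: 25.17
tcp_pos: [462.5, 261.2, 73.0]
tool_rot: [-180.0, 0.0, 99.3]
ft_force: [-1.0, 0.7, 3.1]
width: 25.7
t 25.17 tcp [462.5 261.2  73. ] rpy [-179.96    0.     99.31] F [-1.   0.7  3.1] w 25.7 dqmax 0.4
need cm [0.0, -0.01, -0.21] rot [0.0, -0.001, -0.0]
```

```bash
python3 -m jog '[{"claw":0.9,"travel":[0,0,-0.1],"rot":[0,-0.001,0]},{"claw":0.9,"travel":[0,0,-0.2],"rot":[0,-0.001,0]},{"claw":0.9,"travel":[0,0,-0.2],"rot":[0,-0.001,0]}]'
python3 go.py 462.5 261.1 70.9 99.3
python3 -m jog '[{"claw":0.9,"travel":[0.6,0.1,0],"rot":[0,0,0]},{"claw":0.9,"travel":[1.3,0.21,0],"rot":[0,0,0]},{"claw":0.9,"travel":[2,0.33,0],"rot":[0,0,0]},{"claw":0.9,"travel":[2.7,0.44,0],"rot":[0,0,0]},{"claw":0.9,"travel":[3.4,0.56,0],"rot":[0,0,0]}]'
python3 go.py 590.7 282.1 70.9 99.3
```

```text
time_s: 25.42
tcp_pos: [462.5, 261.1, 71.0]
tool_rot: [180.0, 0.0, 99.3]
ft_force: [-1.5, 0.5, 4.9]
width: 25.4
t 25.42 tcp [462.5 261.1  71. ] rpy [1.7998e+02 1.0000e-02 9.9310e+01] F [-1.5  0.5  4.9] w 25.4 dqmax 0.3
need cm [0.0, -0.0, -0.01] rot [0.0, 0.0, -0.0]
time_s: 25.83
tcp_pos: [497.3, 266.7, 71.0]
tool_rot: [180.0, 0.0, 99.3]
ft_force: [-3.7, -0.8, 5.0]
width: 25.7
t 25.83 tcp [497.3 266.7  71. ] rpy [1.7999e+02 2.0000e-02 9.9310e+01] F [-3.7 -0.8  5. ] w 25.7 dqmax 10.4
need cm [9.34, 1.54, -0.01] rot [0.0, 0.0, -0.0]
```

```bash
python3 -m jog '[{"claw":0.9,"travel":[0.7,0.115,0],"rot":[0,0,0]},{"claw":0.9,"travel":[1.4,0.23,0],"rot":[0,0,0]},{"claw":0.9,"travel":[2.1,0.345,0],"rot":[0,0,0]},{"claw":0.9,"travel":[2.8,0.46,0],"rot":[0,0,0]},{"claw":0.9,"travel":[3.5,0.575,0],"rot":[0,0,0]}]'
python3 go.py 590.7 282.1 70.9 99.3
```

```text
time_s: 26.25
tcp_pos: [533.0, 272.6, 70.9]
tool_rot: [180.0, 0.0, 99.3]
ft_force: [-4.3, -0.6, 4.4]
width: 25.8
t 26.25 tcp [533.  272.6  70.9] rpy [1.80e+02 2.00e-02 9.93e+01] F [-4.3 -0.6  4.4] w 25.8 dqmax 10.6
need cm [5.77, 0.95, -0.0] rot [0.0, 0.0, -0.0]
```

```bash
python3 -m jog '[{"claw":0.9,"travel":[0.7,0.115,0],"rot":[0,0,0]},{"claw":0.9,"travel":[1.4,0.23,0],"rot":[0,0,0]},{"claw":0.9,"travel":[2.1,0.345,0],"rot":[0,0,0]},{"claw":0.9,"travel":[2.8,0.46,0],"rot":[0,0,0]},{"claw":0.9,"travel":[3.5,0.575,0],"rot":[0,0,0]}]'
python3 go.py 590.7 282.1 70.9 99.3
python3 -m jog '[{"claw":0.9,"travel":[0.6,0.1,0],"rot":[0,0,0]},{"claw":0.9,"travel":[1.2,0.2,0],"rot":[0,0,0]},{"claw":0.9,"travel":[1.8,0.3,0],"rot":[0,0,0]},{"claw":0.9,"travel":[2.15,0.36,0],"rot":[0,0,0]},{"claw":0.9,"travel":[2.15,0.36,0],"rot":[0,0,0]}]'
python3 go.py 590.7 282.1 70.9 99.3
```

```text
time_s: 26.67
tcp_pos: [568.7, 278.4, 70.9]
tool_rot: [180.0, 0.0, 99.3]
ft_force: [-4.7, -1.3, 5.3]
width: 25.6
t 26.67 tcp [568.7 278.4  70.9] rpy [1.7999e+02 2.0000e-02 9.9300e+01] F [-4.7 -1.3  5.3] w 25.6 dqmax 11.1
need cm [2.2, 0.37, -0.0] rot [0.0, 0.0, -0.0]
time_s: 27.08
tcp_pos: [591.4, 282.1, 71.0]
tool_rot: [179.9, 0.0, 99.3]
ft_force: [1.2, -0.9, 5.1]
width: 25.8
t 27.08 tcp [591.4 282.1  71. ] rpy [1.7993e+02 3.0000e-02 9.9290e+01] F [ 1.2 -0.9  5.1] w 25.8 dqmax 1.2
need cm [-0.07, -0.0, -0.01] rot [0.0, 0.001, 0.0]
```

The short stroke is done at a steady reading of about 5 N, with z held at 71.0 throughout. Lift, then on to the near end of the middle cover.

```bash
python3 -m jog '[{"claw":0.9,"travel":[0,0,0.8],"rot":[0,0.001,0]},{"claw":0.9,"travel":[0,0,2],"rot":[0,0.001,0]},{"claw":0.9,"travel":[0,0,4],"rot":[0,0.001,0]},{"claw":0.9,"travel":[-2,-1,5],"rot":[0,0.001,0]},{"claw":0.9,"travel":[-6,-3,5],"rot":[0,0.001,0]}]'
python3 -m jog '[{"claw":0.9,"travel":[-2,-2,0],"rot":[0,0.001,0]},{"claw":0.9,"travel":[-5,-5,0],"rot":[0,0.001,0]},{"claw":0.9,"travel":[-7,-7,0],"rot":[0,0.001,0]},{"claw":0.9,"travel":[-7,-7,0],"rot":[0,0.001,0]},{"claw":0.9,"travel":[-7,-7,0],"rot":[0,0.001,0]}]'
python3 go.py 460.3 180.2 90 99.3
```

```text
time_s: 27.5
tcp_pos: [537.1, 254.9, 123.8]
tool_rot: [179.7, -0.1, 99.3]
ft_force: [-0.5, -0.1, -1.1]
width: 25.9
time_s: 27.92
tcp_pos: [466.4, 184.4, 125.0]
tool_rot: [179.7, -0.2, 99.3]
ft_force: [-0.0, 1.0, -0.8]
width: 25.8
t 27.92 tcp [466.4 184.4 125. ] rpy [ 1.7968e+02 -1.7000e-01  9.9270e+01] F [-0.   1.  -0.8] w 25.8 dqmax 3.2
need cm [-0.61, -0.42, -3.5] rot [-0.004, 0.005, 0.001]
```

```bash
python3 -m jog '[{"claw":0.9,"travel":[-0.6,-0.42,-1.5],"rot":[-0.004,0.005,0.001]},{"claw":0.9,"travel":[-0.6,-0.42,-3.5],"rot":[-0.004,0.005,0.001]},{"claw":0.9,"travel":[-0.6,-0.42,-3.5],"rot":[-0.004,0.005,0.001]},{"claw":0.9,"travel":[-0.6,-0.42,-3.5],"rot":[-0.004,0.005,0.001]},{"claw":0.9,"travel":[-0.6,-0.42,-3.5],"rot":[-0.004,0.005,0.001]}]'
python3 - <<'E'
from off import *
c=eyes.camera("scene");save(c,"s4",(270,150,430,280),4.5)
E
python3 go.py 460.3 180.2 71.5 99.3
```

```text
time_s: 28.33
tcp_pos: [461.3, 180.6, 90.8]
tool_rot: [180.0, 0.0, 99.3]
ft_force: [0.9, -0.9, -1.7]
width: 26.0
t 28.38 tcp [461.3 180.6  90.9] rpy [179.94  -0.    99.33] F [ 0.1  0.5 -1.3] w 26.0 dqmax 0.4
need cm [-0.1, -0.04, -1.94] rot [-0.0, 0.001, -0.0]
```

View pics/s4.png

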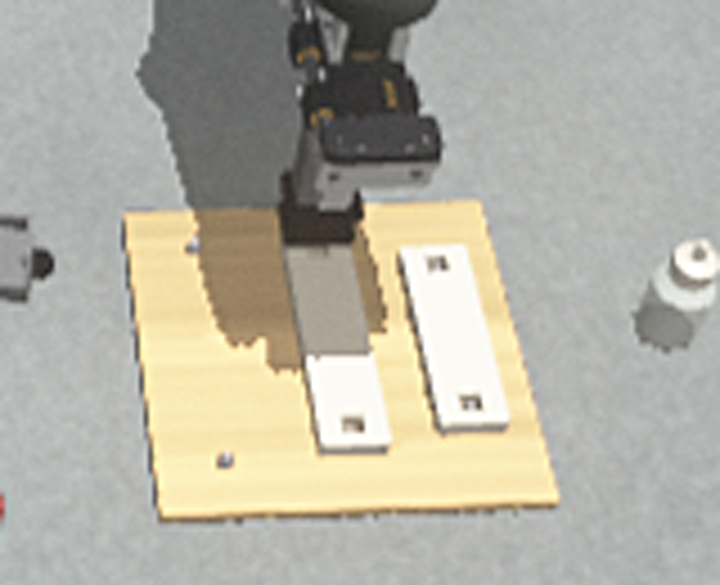

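```bash
python3 -m jog '[{"claw":0.9,"travel":[-0.1,-0.04,-0.6],"rot":[0,0.001,0]},{"claw":0.9,"travel":[-0.1,-0.04,-1.2],"rot":[0,0.001,0]},{"claw":0.9,"travel":[-0.1,-0.04,-1.6],"rot":[0,0.001,0]},{"claw":0.9,"travel":[-0.1,-0.04,-1.8],"rot":[0,0.001,0]},{"claw":0.9,"travel":[-0.1,-0.04,-1.95],"rot":[0,0.001,0]}]'
python3 -m jog '[{"claw":0.9,"travel":[0,0,0],"rot":[0,0,0]}]'
python3 go.py 460.3 180.2 70.9 99.3
```

```text
time_s: 28.8
tcp_pos: [460.5, 180.5, 71.3]
tool_rot: [180.0, -0.0, 99.3]
ft_force: [-0.2, 2.6, 5.2]
width: 25.8
time_s: 28.88
tcp_pos: [460.5, 180.6, 71.1]
tool_rot: [180.0, -0.0, 99.3]
ft_force: [-0.9, 1.4, 4.8]
width: 26.0
t 28.88 tcp [460.5 180.6  71.1] rpy [ 1.7999e+02 -3.0000e-02  9.9330e+01] F [-0.9  1.4  4.8] w 26.0 dqmax 0.3
need cm [-0.02, -0.04, -0.02] rot [-0.0, 0.0, -0.001]
```

```bash
python3 -m jog '[{"claw":0.9,"travel":[0.6,0.1,0],"rot":[0,0,0]},{"claw":0.9,"travel":[1.3,0.21,0],"rot":[0,0,0]},{"claw":0.9,"travel":[2,0.32,0],"rot":[0,0,0]},{"claw":0.9,"travel":[2.7,0.43,0],"rot":[0,0,0]},{"claw":0.9,"travel":[3.4,0.55,0],"rot":[0,0,0]}]'
python3 -m jog '[{"claw":0.9,"travel":[0.7,0.112,0],"rot":[0,0,0]},{"claw":0.9,"travel":[1.4,0.225,0],"rot":[0,0,0]},{"claw":0.9,"travel":[2.1,0.34,0],"rot":[0,0,0]},{"claw":0.9,"travel":[2.8,0.45,0],"rot":[0,0,0]},{"claw":0.9,"travel":[3.5,0.56,0],"rot":[0,0,0]}]'
python3 go.py 618.1 206 70.9 99.3
```

```text
time_s: 29.3
tcp_pos: [495.4, 186.0, 71.1]
tool_rot: [-180.0, -0.0, 99.3]
ft_force: [-3.5, -1.5, 4.3]
width: 26.1
time_s: 29.72
tcp_pos: [531.1, 191.7, 71.1]
tool_rot: [-180.0, -0.0, 99.3]
ft_force: [-3.7, -0.3, 4.9]
width: 25.8
t 29.72 tcp [531.1 191.7  71.1] rpy [-1.800e+02 -1.000e-02  9.932e+01] F [-3.7 -0.3  4.9] w 25.8 dqmax 10.8
need cm [8.7, 1.43, -0.02] rot [-0.0, -0.0, -0.0]
```

```bash
python3 -m jog '[{"claw":0.9,"travel":[0.7,0.115,0],"rot":[0,0,0]},{"claw":0.9,"travel":[1.4,0.23,0],"rot":[0,0,0]},{"claw":0.9,"travel":[2.1,0.345,0],"rot":[0,0,0]},{"claw":0.9,"travel":[2.8,0.46,0],"rot":[0,0,0]},{"claw":0.9,"travel":[3.5,0.575,0],"rot":[0,0,0]}]'
python3 -m jog '[{"claw":0.9,"travel":[0.7,0.115,0],"rot":[0,0,0]},{"claw":0.9,"travel":[1.4,0.23,0],"rot":[0,0,0]},{"claw":0.9,"travel":[2.1,0.345,0],"rot":[0,0,0]},{"claw":0.9,"travel":[2.8,0.46,0],"rot":[0,0,0]},{"claw":0.9,"travel":[3.5,0.575,0],"rot":[0,0,0]}]'
python3 go.py 618.1 206 70.9 99.3
```

```text
time_s: 30.13
tcp_pos: [566.7, 197.6, 71.1]
tool_rot: [-180.0, -0.0, 99.3]
ft_force: [-3.7, -0.6, 4.5]
width: 26.1
time_s: 30.55
tcp_pos: [602.5, 203.4, 71.1]
tool_rot: [-180.0, -0.0, 99.3]
ft_force: [-2.6, -0.1, 5.4]
width: 25.6
t 30.55 tcp [602.5 203.4  71.1] rpy [-1.7999e+02 -1.0000e-02  9.9320e+01] F [-2.6 -0.1  5.4] w 25.6 dqmax 11.5
need cm [1.56, 0.26, -0.02] rot [-0.0, -0.0, -0.0]
```

```bash
python3 -m jog '[{"claw":0.9,"travel":[0.6,0.1,0],"rot":[0,0,0]},{"claw":0.9,"travel":[1.2,0.2,0],"rot":[0,0,0]},{"claw":0.9,"travel":[1.55,0.26,0],"rot":[0,0,0]},{"claw":0.9,"travel":[1.55,0.26,0],"rot":[0,0,0]}]'
python3 go.py 618.1 206 70.9 99.3
python3 -m jog '[{"claw":0.9,"travel":[0,0,0.8],"rot":[0,0,0]},{"claw":0.9,"travel":[0,0,2],"rot":[0,0,0]},{"claw":0.9,"travel":[0,0,4],"rot":[0,0,0]},{"claw":0.9,"travel":[0,0,7],"rot":[0,0,0]},{"claw":0.9,"travel":[-2,-2,9],"rot":[0,0,0]}]'
python3 go.py 488.3 -45.5 150 92.2
```

```text
time_s: 30.88
tcp_pos: [619.0, 206.2, 71.1]
tool_rot: [179.9, -0.0, 99.3]
ft_force: [1.7, 1.4, 5.0]
width: 25.5
t 30.88 tcp [619.  206.2  71.1] rpy [ 1.7994e+02 -1.0000e-02  9.9310e+01] F [1.7 1.4 5. ] w 25.5 dqmax 1.2
need cm [-0.09, -0.02, -0.02] rot [-0.0, 0.001, -0.0]
time_s: 31.3
tcp_pos: [601.3, 189.4, 163.9]
tool_rot: [179.7, -0.0, 99.5]
ft_force: [-1.3, 0.0, -1.3]
width: 26.0
t 31.3 tcp [601.3 189.4 163.9] rpy [ 1.7975e+02 -4.0000e-02  9.9510e+01] F [-1.3  0.  -1.3] w 26.0 dqmax 45.3
need cm [-11.3, -23.49, -1.39] rot [-0.001, 0.004, -0.128]
```

```bash
python3 -m jog '[{"claw":0.9,"travel":[-2,-4,0],"rot":[0,0.004,-0.03]},{"claw":0.9,"travel":[-4,-8,0],"rot":[0,0.004,-0.06]},{"claw":0.9,"travel":[-6,-12,0],"rot":[0,0.004,-0.1]},{"claw":0.9,"travel":[-8,-16,0],"rot":[0,0.004,-0.128]},{"claw":0.9,"travel":[-10,-20,0],"rot":[0,0.004,-0.128]}]'
python3 -m jog '[{"claw":0.9,"travel":[-1.3,-3,-1],"rot":[0,0,0]},{"claw":0.9,"travel":[-1.3,-3,-3],"rot":[0,0,0]},{"claw":0.9,"travel":[-1.3,-3,-4],"rot":[0,0,0]},{"claw":0.9,"travel":[-1.3,-3,-4],"rot":[0,0,0]},{"claw":0.9,"travel":[-1.3,-3,-4],"rot":[0,0,0]}]'
python3 go.py 488.2 -46 54.9 92.2
```

```text
time_s: 31.72
tcp_pos: [505.4, -1.1, 164.7]
tool_rot: [179.9, -0.1, 92.1]
ft_force: [1.1, -1.2, -0.8]
width: 26.1
time_s: 32.13
tcp_pos: [492.6, -30.3, 124.9]
tool_rot: [180.0, -0.1, 92.1]
ft_force: [-0.0, -0.3, -1.0]
width: 25.7
t 32.13 tcp [492.6 -30.3 124.9] rpy [ 1.7997e+02 -1.1000e-01  9.2130e+01] F [-0.  -0.3 -1. ] w 25.7 dqmax 0.9
need cm [-0.44, -1.57, -7.0] rot [-0.002, 0.0, 0.001]
```

```bash
python3 -m jog '[{"claw":0.9,"travel":[-0.44,-1.57,0],"rot":[-0.002,0,0.001]},{"claw":0.9,"travel":[-0.44,-1.57,-1],"rot":[-0.002,0,0.001]},{"claw":0.9,"travel":[-0.44,-1.57,-3],"rot":[-0.002,0,0.001]},{"claw":0.9,"travel":[-0.44,-1.57,-4],"rot":[-0.002,0,0.001]},{"claw":0.9,"travel":[-0.44,-1.57,-4],"rot":[-0.002,0,0.001]}]'
python3 -m jog '[{"claw":0.9,"travel":[0,0,0],"rot":[0,0,0]}]'
python3 go.py 488.2 -46 55 92.2
python3 - <<'E'
from off import *
c=eyes.camera("scene");save(c,"s5",(225,130,305,230),6)
c=eyes.camera("side");save(c,"sd5",(210,130,290,220),6)
E
```

```text
time_s: 32.55
tcp_pos: [487.4, -45.2, 83.2]
tool_rot: [-179.9, 0.0, 92.2]
ft_force: [-1.0, -0.4, -1.4]
width: 25.9
time_s: 32.63
tcp_pos: [487.6, -45.1, 83.2]
tool_rot: [-179.8, 0.1, 92.3]
ft_force: [0.1, -0.8, -1.4]
width: 25.9
t 32.63 tcp [487.6 -45.1  83.2] rpy [-1.7981e+02  6.0000e-02  9.2250e+01] F [ 0.1 -0.8 -1.4] w 25.9 dqmax 1.3
need cm [0.06, -0.09, -2.82] rot [0.001, -0.003, -0.001]
```

View pics/s5.png

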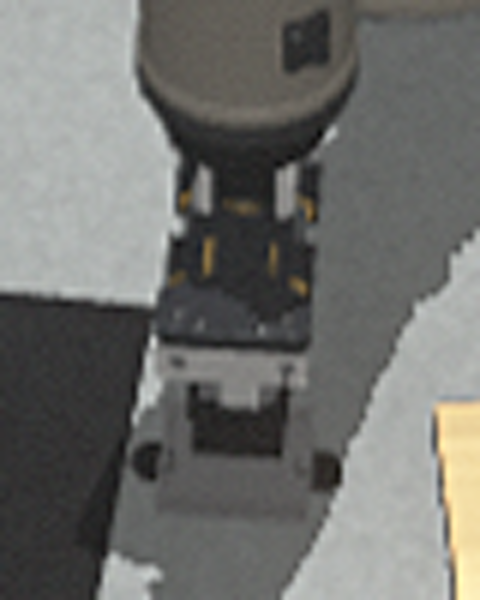

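View pics/sd5.png

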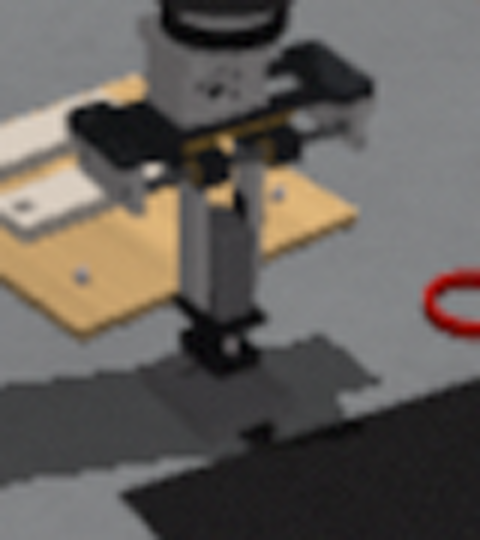

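```bash
python3 -m jog '[{"claw":0.9,"travel":[0.06,-0.09,-0.8],"rot":[0.001,-0.003,-0.001]},{"claw":0.9,"travel":[0.06,-0.09,-1.6],"rot":[0.001,-0.003,-0.001]},{"claw":0.9,"travel":[0.06,-0.09,-2.3],"rot":[0.001,-0.003,-0.001]},{"claw":0.9,"travel":[0.06,-0.09,-2.6],"rot":[0.001,-0.003,-0.001]},{"claw":0.9,"travel":[0.06,-0.09,-2.7],"rot":[0.001,-0.003,-0.001]}]'
python3 go.py 488.2 -46 55 92.2
```

```text
time_s: 33.15
tcp_pos: [487.9, -46.0, 55.7]
tool_rot: [-180.0, 0.0, 92.2]
ft_force: [0.0, -1.2, -0.9]
width: 25.9
t 33.15 tcp [487.9 -46.   55.7] rpy [-1.7996e+02  1.0000e-02  9.2200e+01] F [ 0.  -1.2 -0.9] w 25.9 dqmax 0.7
need cm [0.03, -0.0, -0.07] rot [0.0, -0.001, 0.0]
```

```bash
python3 -m jog '[{"claw":0.9,"travel":[0,0,-0.06],"rot":[0,-0.001,0]},{"claw":0.9,"travel":[0,0,-0.08],"rot":[0,-0.001,0]},{"claw":0.9,"travel":[0,0,-0.08],"rot":[0,-0.001,0]}]'
python3 -m jog '[{"claw":0.3,"travel":[0,0,0],"rot":[0,0,0]},{"claw":0.3,"travel":[0,0,0],"rot":[0,0,0]},{"claw":0.3,"travel":[0,0,0],"rot":[0,0,0]},{"claw":0.3,"travel":[0,0,0],"rot":[0,0,0]},{"claw":0.3,"travel":[0,0,0],"rot":[0,0,0]}]'
python3 -m jog '[{"claw":0.1,"travel":[0,0,2],"rot":[0,0,0]},{"claw":0,"travel":[0,0,5],"rot":[0,0,0]},{"claw":0,"travel":[0,0,9],"rot":[0,0,0]},{"claw":0,"travel":[0,0,13],"rot":[0,0,0]},{"claw":0,"travel":[0,0,17],"rot":[0,0,0]}]'
python3 -m jog '[{"claw":0,"travel":[0,0,2],"rot":[0,0,0]},{"claw":0,"travel":[0,0,2],"rot":[0,0,0]}]'
python3 - <<'E'
from off import *
c=eyes.camera("scene");save(c,"s6",(225,130,425,280),4)
c=eyes.camera("wrist")
im=c["color"][:,:,::-1]; cl=cv2.createCLAHE(4,(4,4)).apply(cv2.cvtColor(im,cv2.COLOR_BGR2GRAY)); cv2.imwrite("pics/w14.png",cl)
E
python3 go.py 526.6 271.6 240 189.3
```

```text
time_s: 33.4
tcp_pos: [488.0, -46.0, 55.0]
tool_rot: [180.0, 0.0, 92.2]
ft_force: [-0.7, -0.1, -1.5]
width: 25.8
time_s: 33.82
tcp_pos: [488.0, -46.0, 55.1]
tool_rot: [180.0, 0.0, 92.2]
ft_force: [-0.1, 0.2, -0.2]
width: 55.8
time_s: 34.23
tcp_pos: [487.4, -46.6, 226.7]
tool_rot: [-180.0, 0.0, 92.1]
ft_force: [0.6, 0.6, 0.1]
width: 88.9
time_s: 34.4
tcp_pos: [489.4, -46.8, 251.2]
tool_rot: [179.6, -0.1, 92.1]
ft_force: [1.0, 0.8, 0.8]
width: 93.8
t 34.5 tcp [487.7 -46.3 247.3] rpy [ 1.7991e+02 -3.0000e-02  9.2170e+01] F [-0.5  0.2 -0.3] w 93.8 dqmax 2.1
need cm [3.89, 31.79, -0.73] rot [-0.002, 0.001, 1.695]
```

View pics/s6.png

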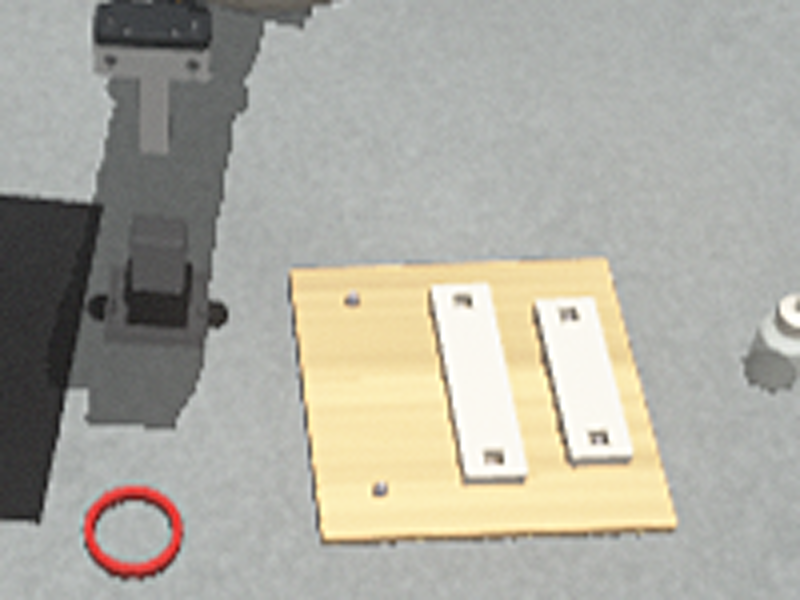

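View pics/w14.png

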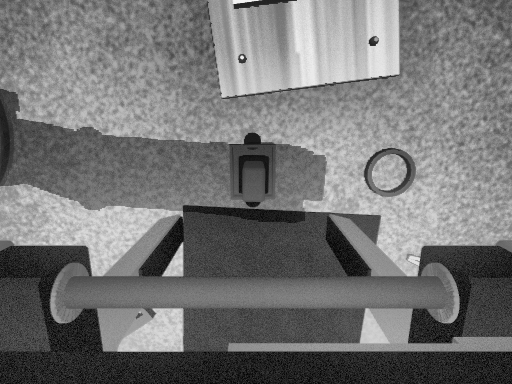

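```bash
python3 -m jog '[{"claw":0.2,"travel":[1,4,0],"rot":[0,0,0.12]},{"claw":0.34,"travel":[2,8,0],"rot":[0,0,0.24]},{"claw":0.34,"travel":[3,12,0],"rot":[0,0,0.36]},{"claw":0.34,"travel":[4,16,0],"rot":[0,0,0.48]},{"claw":0.34,"travel":[5,20,0],"rot":[0,0,0.6]}]' 25
python3 -m jog '[{"claw":0.34,"travel":[0,3.5,0],"rot":[0,0,0.12]},{"claw":0.34,"travel":[0,3.5,0],"rot":[0,0,0.24]},{"claw":0.34,"travel":[0,3.5,0],"rot":[0,0,0.36]},{"claw":0.34,"travel":[0,3.5,0],"rot":[0,0,0.48]},{"claw":0.34,"travel":[0,3.5,0],"rot":[0,0,0.6]}]'
python3 go.py 539.2 193.1 150 189.3
python3 - <<'E'
from off import *
c=eyes.camera("scene"); g=cv2.cvtColor(c["color"],cv2.COLOR_RGB2GRAY); m=(g<60).astype(np.uint8)
cs,_=cv2.findContours(cv2.morphologyEx(m,cv2.MORPH_OPEN,np.ones((5,5))),cv2.RETR_EXTERNAL,cv2.CHAIN_APPROX_NONE)
for k in cs:
    if cv2.contourArea(k)>3000:
        q=cv2.approxPolyDP(k,0.03*cv2.arcLength(k,True),True)[:,0].astype(float); P=onz(c,q,3); print(q.tolist(),P.round(0).tolist())
        print(cv2.minAreaRect(onz(c,k[:,0],3)[:,:2].astype(np.float32)))
E
```

```text
time_s: 34.92
tcp_pos: [537.1, 155.5, 245.6]
tool_rot: [-180.0, -0.1, 126.9]
ft_force: [0.9, -0.4, 0.3]
width: 64.3
time_s: 35.33
tcp_pos: [536.4, 190.3, 243.5]
tool_rot: [-179.8, -0.2, 161.6]
ft_force: [-1.2, -0.6, -0.2]
width: 62.0
t 35.33 tcp [536.4 190.3 243.5] rpy [-1.7982e+02 -1.7000e-01  1.6161e+02] F [-1.2 -0.6 -0.2] w 62.0 dqmax 78.0
need cm [0.28, 0.28, -9.35] rot [0.003, -0.003, 0.483]
[[243.0, 209.0], [223.0, 185.0], [171.0, 186.0], [134.0, 216.0], [138.0, 248.0], [232.0, 253.0]] [[503.0, -112.0, 3.0], [415.0, -190.0, 3.0], [439.0, -356.0, 3.0], [569.0, -440.0, 3.0], [679.0, -395.0, 3.0], [663.0, -121.0, 3.0]]
((541.1258544921875, -274.74334716796875), (330.8986511230469, 282.1792297363281), 89.7645034790039)
[[73.0, 50.0], [36.0, 99.0], [65.0, 151.0], [93.0, 107.0]] [[-262.0, -969.0, 3.0], [72.0, -986.0, 3.0], [328.0, -762.0, 3.0], [92.0, -748.0, 3.0]]
((46.11891174316406, -887.38818359375), (621.6802978515625, 201.31576538085938), 32.790035247802734)
[[82.0, 0.0], [1.0, 19.0], [38.0, 57.0], [5.0, 44.0], [0.0, 144.0]] [[-681.0, -1090.0, 3.0], [-469.0, -1409.0, 3.0], [-195.0, -1100.0, 3.0], [-273.0, -1290.0, 3.0], [322.0, -1006.0, 3.0]]
((-170.70339965820312, -1161.8160400390625), (1024.4031982421875, 386.3542785644531), 9.796363830566406)
```

```bash
python3 - <<'E'
from off import *
c=eyes.camera("scene")
P=onz(c,np.array([(112,26),(377,53),(337,251),(37,214)])/2.5+[100,160],3)[:,:2]; print(P.round(1),P.mean(0))
for i,j in ((0,3),(1,2)): d=P[j]-P[i];print(np.degrees(np.arctan2(d[1],d[0])).round(1),np.linalg.norm(d).round(1))
for i,j in ((0,1),(3,2)): d=P[j]-P[i];print(np.degrees(np.arctan2(-d[0],d[1])).round(1),np.linalg.norm(d).round(1))
E
python3 -m jog '[{"claw":0.34,"travel":[0.28,0.28,-3],"rot":[0.003,-0.003,0.12]},{"claw":0.34,"travel":[0.28,0.28,-6],"rot":[0.003,-0.003,0.24]},{"claw":0.34,"travel":[0.28,0.28,-9.3],"rot":[0.003,-0.003,0.36]},{"claw":0.34,"travel":[0.28,0.28,-9.3],"rot":[0.003,-0.003,0.483]},{"claw":0.34,"travel":[0.28,0.28,-9.3],"rot":[0.003,-0.003,0.483]}]'
python3 -m jog '[{"claw":0.34,"travel":[0,0,0],"rot":[0,0,0]}]'
python3 go.py 539.2 193.1 60 189.3
python3 - <<'E'
from off import *
c=eyes.camera("wrist"); save(c,"w15")
for o in cov(c,z=26): print(o)
E
```

```text
[[ 383.2 -460.1]
 [ 388.4 -102.8]
 [ 685.7 -108.9]
 [ 679.5 -464.6]] [ 534.18925313 -284.08133888]
-0.9 296.3
-1.2 297.3
-0.8 357.4
-1.0 355.8
time_s: 35.85
tcp_pos: [537.9, 191.9, 148.2]
tool_rot: [-179.9, -0.3, -170.8]
ft_force: [0.7, -0.1, 0.6]
width: 62.0
time_s: 35.93
tcp_pos: [538.2, 191.6, 148.0]
tool_rot: [-179.9, -0.3, -171.3]
ft_force: [0.1, -0.3, -0.3]
width: 62.2
t 35.93 tcp [538.2 191.6 148. ] rpy [-179.92   -0.28 -171.27] F [ 0.1 -0.3 -0.3] w 62.2 dqmax 1.5
need cm [0.1, 0.15, -8.8] rot [0.002, -0.005, 0.01]Traceback (most recent call last):
  File "<stdin>", line 3, in <module>
  File "cov.py", line 8, in cov
    d=H[1]-H[0]; d=d if d[0]>0 else -d
      ~^^^
IndexError: index 1 is out of bounds for axis 0 with size 1
```

View pics/w15.png

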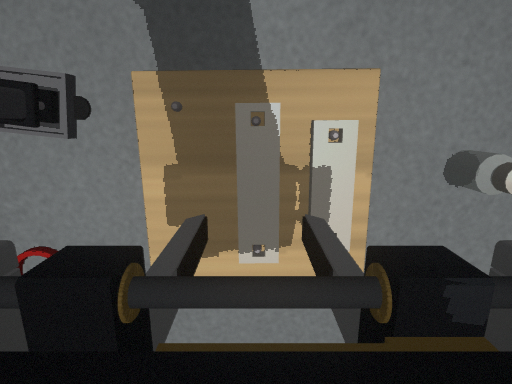

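```bash
python3 -m jog '[{"claw":0.34,"travel":[0.1,0.15,-3],"rot":[0.002,-0.005,0.01]},{"claw":0.34,"travel":[0.1,0.15,-6],"rot":[0.002,-0.005,0.01]},{"claw":0.34,"travel":[0.1,0.15,-8.8],"rot":[0.002,-0.005,0.01]},{"claw":0.34,"travel":[0.1,0.15,-8.8],"rot":[0.002,-0.005,0.01]},{"claw":0.34,"travel":[0.1,0.15,-8.8],"rot":[0.002,-0.005,0.01]}]'
python3 -m jog '[{"claw":0.34,"travel":[0,0,0],"rot":[0,0,0]}]'
python3 go.py 539.2 193.1 25 189.3
```

```text
time_s: 36.4
tcp_pos: [538.7, 192.7, 59.9]
tool_rot: [-179.9, -0.1, -170.9]
ft_force: [0.2, 0.7, -0.5]
width: 61.9
time_s: 36.48
tcp_pos: [539.7, 192.9, 61.7]
tool_rot: [-179.9, 0.0, -171.0]
ft_force: [0.2, 0.3, 0.8]
width: 61.8
t 36.48 tcp [539.7 192.9  61.7] rpy [-1.7995e+02  2.0000e-02 -1.7102e+02] F [0.2 0.3 0.8] w 61.8 dqmax 2.0
need cm [-0.05, 0.02, -3.67] rot [0.001, 0.0, 0.006]
```

```bash
python3 -m jog '[{"claw":0.34,"travel":[-0.05,0.02,-2],"rot":[0.001,0,0.006]},{"claw":0.34,"travel":[-0.05,0.02,-3.4],"rot":[0.001,0,0.006]},{"claw":0.34,"travel":[-0.05,0.02,-3.7],"rot":[0.001,0,0.006]},{"claw":0.34,"travel":[-0.05,0.02,-3.7],"rot":[0.001,0,0.006]},{"claw":0.34,"travel":[-0.05,0.02,-3.7],"rot":[0.001,0,0.006]}]'
python3 go.py 539.2 193.1 24.5 189.3
python3 -m jog '[{"claw":0.8,"travel":[0,0,0],"rot":[0,0,0]},{"claw":0.8,"travel":[0,0,0],"rot":[0,0,0]},{"claw":0.8,"travel":[0,0,0],"rot":[0,0,0]},{"claw":0.8,"travel":[0,0,0],"rot":[0,0,0]},{"claw":0.8,"travel":[0,0,0],"rot":[0,0,0]}]' 25
python3 -m jog '[{"claw":0.8,"travel":[0,0,0],"rot":[0,0,0]},{"claw":0.8,"travel":[0,0,0],"rot":[0,0,0]}]' 25
python3 go.py 539.2 193.1 24.5 189.3
```

```text
time_s: 36.9
tcp_pos: [540.0, 193.4, 26.1]
tool_rot: [180.0, 0.1, -170.7]
ft_force: [-0.5, -0.3, 0.0]
width: 62.1
t 36.9 tcp [540.  193.4  26.1] rpy [ 1.7997e+02  1.1000e-01 -1.7073e+02] F [-0.5 -0.3  0. ] w 62.1 dqmax 0.2
need cm [-0.08, -0.03, -0.16] rot [-0.001, 0.002, 0.0]
time_s: 37.32
tcp_pos: [540.5, 193.9, 26.9]
tool_rot: [179.9, 0.2, -170.7]
ft_force: [-1.2, 0.6, 9.4]
width: 43.6
time_s: 37.48
tcp_pos: [540.6, 193.9, 27.2]
tool_rot: [179.9, 0.2, -170.7]
ft_force: [0.0, 0.8, -1.1]
width: 43.5
t 37.48 tcp [540.6 193.9  27.2] rpy [ 179.92    0.19 -170.73] F [ 0.   0.8 -1.1] w 43.5 dqmax 0.2
need cm [-0.14, -0.08, -0.27] rot [-0.002, 0.003, 0.0]
```

```bash
python3 -m jog '[{"claw":0.8,"travel":[0,0,1],"rot":[0,0,0]},{"claw":0.8,"travel":[0,0,3],"rot":[0,0,0]},{"claw":0.8,"travel":[0,0,6],"rot":[0,0,0]},{"claw":0.8,"travel":[0,0,10],"rot":[0,0,0]},{"claw":0.8,"travel":[0,0,14],"rot":[0,0,0]}]' 30
python3 -m jog '[{"claw":0.8,"travel":[0,-2,3],"rot":[0,0,0]},{"claw":0.8,"travel":[0,-5,4],"rot":[0,0,0]},{"claw":0.8,"travel":[0,-9,4],"rot":[0,0,-0.05]},{"claw":0.8,"travel":[0,-13,4],"rot":[0,0,-0.1]},{"claw":0.8,"travel":[0,-17,4],"rot":[0,0,-0.17]}]' 30
python3 -m jog '[{"claw":0.8,"travel":[0,-4,0],"rot":[0,0,0]},{"claw":0.8,"travel":[0,-8,0],"rot":[0,0,0]},{"claw":0.8,"travel":[0,-12,0],"rot":[0,0,0]},{"claw":0.8,"travel":[0,-16,0],"rot":[0,0,0]},{"claw":0.8,"travel":[0,-20,0],"rot":[0,0,0]}]'
python3 go.py 530 -345 120 179
```

```text
time_s: 37.9
tcp_pos: [539.8, 193.1, 168.8]
tool_rot: [180.0, 0.1, -170.8]
ft_force: [0.2, 0.3, -2.1]
width: 43.6
time_s: 38.32
tcp_pos: [539.2, 21.5, 209.8]
tool_rot: [179.9, 0.1, 179.4]
ft_force: [0.9, -0.5, -1.5]
width: 43.4
time_s: 38.73
tcp_pos: [538.4, -180.4, 210.6]
tool_rot: [179.9, 0.1, 179.4]
ft_force: [0.9, -0.6, -0.3]
width: 43.7
t 38.73 tcp [ 538.4 -180.4  210.6] rpy [1.7991e+02 1.4000e-01 1.7940e+02] F [ 0.9 -0.6 -0.3] w 43.7 dqmax 58.7
need cm [-0.84, -16.46, -9.06] rot [-0.002, 0.003, -0.007]
```

```bash
python3 -m jog '[{"claw":0.8,"travel":[-0.4,-4,0],"rot":[-0.002,0.003,-0.007]},{"claw":0.8,"travel":[-0.8,-8,-2],"rot":[-0.002,0.003,-0.007]},{"claw":0.8,"travel":[-0.8,-12,-4],"rot":[-0.002,0.003,-0.007]},{"claw":0.8,"travel":[-0.8,-16,-7],"rot":[-0.002,0.003,-0.007]},{"claw":0.8,"travel":[-0.8,-16.5,-10],"rot":[-0.002,0.003,-0.007]}]'
python3 -m jog '[{"claw":0.8,"travel":[0,0,0],"rot":[0,0,0]},{"claw":0.8,"travel":[0,0,0],"rot":[0,0,0]}]'
python3 - <<'E'
from off import *
c=eyes.camera("wrist"); save(c,"w16")
E
python3 go.py 530 -345 30 179
```

```text
time_s: 39.15
tcp_pos: [530.4, -350.6, 113.2]
tool_rot: [-179.8, 0.2, 178.8]
ft_force: [0.3, 0.2, -1.2]
width: 43.3
time_s: 39.32
tcp_pos: [528.6, -351.9, 112.3]
tool_rot: [-179.8, 0.0, 178.6]
ft_force: [-0.2, -0.3, -1.2]
width: 43.6
t 39.37 tcp [ 530.  -351.   113.8] rpy [-1.7980e+02  1.6000e-01  1.7873e+02] F [ 0.1 -0.  -1.7] w 43.1 dqmax 2.2
need cm [-0.0, 0.6, -8.38] rot [0.004, 0.003, 0.005]
```

View pics/w16.png

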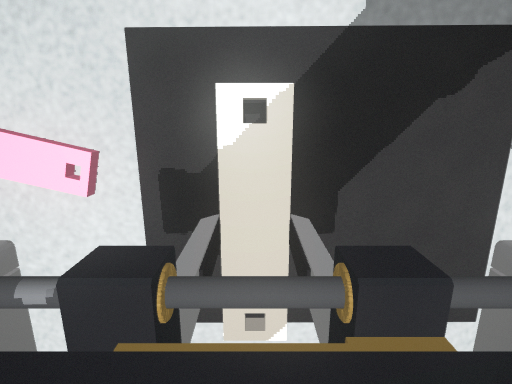

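```bash
python3 -m jog '[{"claw":0.8,"travel":[0,0.6,-3],"rot":[0.004,0.003,0.005]},{"claw":0.8,"travel":[0,0.6,-6],"rot":[0.004,0.003,0.005]},{"claw":0.8,"travel":[0,0.6,-8.4],"rot":[0.004,0.003,0.005]},{"claw":0.8,"travel":[0,0.6,-8.4],"rot":[0.004,0.003,0.005]},{"claw":0.8,"travel":[0,0.6,-8.4],"rot":[0.004,0.003,0.005]}]'
python3 -m jog '[{"claw":0.8,"travel":[0,0,0],"rot":[0,0,0]}]'
python3 go.py 530 -345 18.5 179
```

```text
time_s: 39.78
tcp_pos: [530.8, -343.9, 31.3]
tool_rot: [180.0, 0.0, 179.1]
ft_force: [-0.1, 0.4, -0.0]
width: 43.8
time_s: 39.87
tcp_pos: [532.1, -344.0, 33.8]
tool_rot: [-180.0, 0.1, 179.1]
ft_force: [0.4, 0.2, -1.2]
width: 43.5
t 39.87 tcp [ 532.1 -344.    33.8] rpy [-1.8000e+02  1.4000e-01  1.7913e+02] F [ 0.4  0.2 -1.2] w 43.5 dqmax 1.9
need cm [-0.21, -0.1, -1.53] rot [0.0, 0.002, -0.002]
```

```bash
python3 -m jog '[{"claw":0.8,"travel":[-0.2,-0.1,-0.5],"rot":[0,0.002,-0.002]},{"claw":0.8,"travel":[-0.2,-0.1,-1],"rot":[0,0.002,-0.002]},{"claw":0.8,"travel":[-0.2,-0.1,-1.4],"rot":[0,0.002,-0.002]},{"claw":0.8,"travel":[-0.2,-0.1,-1.5],"rot":[0,0.002,-0.002]}]'
python3 -m jog '[{"claw":0.8,"travel":[0,0,0],"rot":[0,0,0]}]'
python3 go.py 530 -345 18 179
```

```text
time_s: 40.2
tcp_pos: [530.0, -344.9, 18.5]
tool_rot: [180.0, 0.0, 179.0]
ft_force: [-0.8, 0.8, -1.8]
width: 43.8
time_s: 40.28
tcp_pos: [529.9, -344.8, 18.3]
tool_rot: [180.0, 0.0, 179.0]
ft_force: [1.1, 1.3, -1.6]
width: 43.5
t 40.28 tcp [ 529.9 -344.8   18.3] rpy [179.98   0.   179.01] F [ 1.1  1.3 -1.6] w 43.5 dqmax 0.1
need cm [0.01, -0.02, -0.03] rot [-0.0, 0.0, -0.0]
```

```bash
python3 -m jog '[{"claw":0.8,"travel":[0,0,-0.05],"rot":[0,0,0]},{"claw":0.8,"travel":[0,0,-0.08],"rot":[0,0,0]}]'
python3 -m jog '[{"claw":0.8,"travel":[0,0,-0.05],"rot":[0,0,0]},{"claw":0.8,"travel":[0,0,-0.05],"rot":[0,0,0]}]'
```

```text
time_s: 40.45
tcp_pos: [529.8, -344.8, 18.0]
tool_rot: [180.0, 0.0, 179.0]
ft_force: [-4.0, 3.7, 13.1]
width: 43.4
time_s: 40.62
tcp_pos: [529.9, -344.8, 18.0]
tool_rot: [179.9, 0.0, 179.0]
ft_force: [-2.0, 3.1, 8.4]
width: 43.3
```

Contact with the mat. Release and fetch the short cover.

```bash
python3 -m jog '[{"claw":0.34,"travel":[0,0,0],"rot":[0,0,0]},{"claw":0.34,"travel":[0,0,0],"rot":[0,0,0]},{"claw":0.34,"travel":[0,0,0],"rot":[0,0,0]},{"claw":0.34,"travel":[0,0,0],"rot":[0,0,0]}]'
python3 -m jog '[{"claw":0.34,"travel":[0,0,1],"rot":[0,0,0]},{"claw":0.34,"travel":[0,0,4],"rot":[0,0,0]},{"claw":0.34,"travel":[0,0,8],"rot":[0,0,0]},{"claw":0.34,"travel":[0,0,12],"rot":[0,0,0]},{"claw":0.34,"travel":[0,0,16],"rot":[0,0,0]}]'
python3 -m jog '[{"claw":0.34,"travel":[0,4,3],"rot":[0,0,0.04]},{"claw":0.34,"travel":[0,8,4],"rot":[0,0,0.08]},{"claw":0.34,"travel":[0,12,4],"rot":[0,0,0.12]},{"claw":0.34,"travel":[0,16,4],"rot":[0,0,0.15]},{"claw":0.34,"travel":[0,20,4],"rot":[0,0,0.18]}]'
python3 -m jog '[{"claw":0.34,"travel":[0,4,0],"rot":[0,0,0]},{"claw":0.34,"travel":[0,8,0],"rot":[0,0,0]},{"claw":0.34,"travel":[0,12,0],"rot":[0,0,0]},{"claw":0.34,"travel":[0,16,0],"rot":[0,0,0]},{"claw":0.34,"travel":[0,20,0],"rot":[0,0,0]}]'
python3 go.py 526.8 271.5 150 189.3
```

```text
time_s: 40.95
tcp_pos: [529.8, -344.9, 17.9]
tool_rot: [179.9, 0.0, 179.0]
ft_force: [0.2, -1.5, 0.0]
width: 61.5
time_s: 41.37
tcp_pos: [529.2, -345.0, 180.3]
tool_rot: [180.0, -0.0, 179.0]
ft_force: [0.2, -0.8, 0.3]
width: 62.3
time_s: 41.78
tcp_pos: [528.9, -146.6, 221.6]
tool_rot: [180.0, 0.1, -170.7]
ft_force: [1.1, -0.3, -0.5]
width: 62.0
time_s: 42.2
tcp_pos: [528.5, 55.1, 222.5]
tool_rot: [179.9, 0.1, -170.7]
ft_force: [1.2, -0.9, 0.6]
width: 62.0
t 42.2 tcp [528.5  55.1 222.5] rpy [ 1.7994e+02  1.4000e-01 -1.7071e+02] F [ 1.2 -0.9  0.6] w 62.0 dqmax 53.5
need cm [-0.17, 21.64, -7.25] rot [-0.001, 0.002, 0.0]
```

```bash
python3 -m jog '[{"claw":0.34,"travel":[-0.17,4,0],"rot":[0,0.002,0]},{"claw":0.34,"travel":[-0.17,8,-1],"rot":[0,0.002,0]},{"claw":0.34,"travel":[-0.17,12,-3],"rot":[0,0.002,0]},{"claw":0.34,"travel":[-0.17,16,-5],"rot":[0,0.002,0]},{"claw":0.34,"travel":[-0.17,20,-7],"rot":[0,0.002,0]}]'
python3 -m jog '[{"claw":0.34,"travel":[0,1,0],"rot":[0,0,0]},{"claw":0.34,"travel":[0,1,0],"rot":[0,0,0]},{"claw":0.34,"travel":[0,1,0],"rot":[0,0,0]}]'
python3 go.py 526.8 271.5 60 189.3
python3 - <<'E'
from off import *
c=eyes.camera("wrist"); save(c,"w17")
E
```

```text
time_s: 42.62
tcp_pos: [526.7, 248.7, 156.8]
tool_rot: [179.9, 0.1, -170.7]
ft_force: [0.6, -0.9, 0.0]
width: 62.2
time_s: 42.87
tcp_pos: [526.8, 258.5, 157.3]
tool_rot: [179.9, 0.1, -170.7]
ft_force: [-0.1, -0.6, 0.7]
width: 62.1
t 42.87 tcp [526.8 258.5 157.3] rpy [ 1.7992e+02  1.0000e-01 -1.7068e+02] F [-0.1 -0.6  0.7] w 62.1 dqmax 1.5
need cm [0.0, 1.3, -9.73] rot [-0.002, 0.001, -0.0]
```

View pics/w17.png

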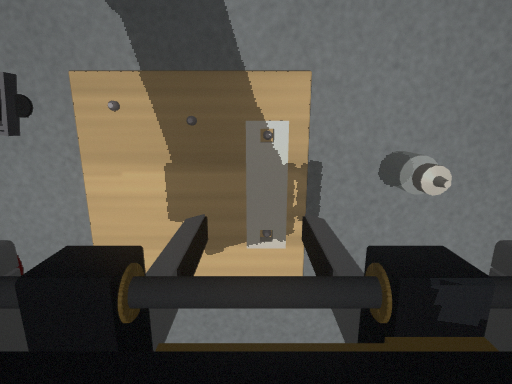

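The short cover is still on its pegs, with holes at (267,135) and (266,236). I go down.

```bash
python3 -m jog '[{"claw":0.34,"travel":[0,1.3,-3],"rot":[-0.002,0.001,0]},{"claw":0.34,"travel":[0,1.3,-6],"rot":[-0.002,0.001,0]},{"claw":0.34,"travel":[0,1.3,-9.5],"rot":[-0.002,0.001,0]},{"claw":0.34,"travel":[0,1.3,-9.7],"rot":[-0.002,0.001,0]},{"claw":0.34,"travel":[0,1.3,-9.7],"rot":[-0.002,0.001,0]}]'
python3 -m jog '[{"claw":0.34,"travel":[0,0,0],"rot":[0,0,0]}]'
python3 go.py 526.8 271.5 24.5 189.3
```

```text
time_s: 43.33
tcp_pos: [527.0, 268.4, 60.5]
tool_rot: [-179.9, -0.1, -170.9]
ft_force: [-0.1, -0.5, 0.3]
width: 62.1
time_s: 43.42
tcp_pos: [528.1, 267.8, 62.4]
tool_rot: [-179.9, 0.0, -171.0]
ft_force: [-0.3, 0.7, -0.6]
width: 61.9
t 43.42 tcp [528.1 267.8  62.4] rpy [-1.7991e+02  2.0000e-02 -1.7097e+02] F [-0.3  0.7 -0.6] w 61.9 dqmax 1.2
need cm [-0.13, 0.37, -3.79] rot [0.001, 0.001, 0.005]
```

```bash
python3 -m jog '[{"claw":0.34,"travel":[-0.13,0.37,-1.5],"rot":[0.001,0.001,0.005]},{"claw":0.34,"travel":[-0.13,0.37,-2.5],"rot":[0.001,0.001,0.005]},{"claw":0.34,"travel":[-0.13,0.37,-3.8],"rot":[0.001,0.001,0.005]},{"claw":0.34,"travel":[-0.13,0.37,-3.8],"rot":[0.001,0.001,0.005]},{"claw":0.34,"travel":[-0.13,0.37,-3.8],"rot":[0.001,0.001,0.005]}]'
python3 go.py 526.8 271.5 24.5 189.3
python3 -m jog '[{"claw":0.34,"travel":[-0.05,0,-0.1],"rot":[0,0,0]},{"claw":0.8,"travel":[-0.05,0,-0.1],"rot":[0,0,0]},{"claw":0.8,"travel":[-0.05,0,-0.1],"rot":[0,0,0]},{"claw":0.8,"travel":[-0.05,0,-0.1],"rot":[0,0,0]},{"claw":0.8,"travel":[-0.05,0,-0.1],"rot":[0,0,0]}]' 25
python3 -m jog '[{"claw":0.8,"travel":[0,0,0],"rot":[0,0,0]},{"claw":0.8,"travel":[0,0,0],"rot":[0,0,0]},{"claw":0.8,"travel":[0,0,0],"rot":[0,0,0]}]' 25
python3 go.py 526.8 271.5 24.5 189.3
```

```text
time_s: 43.83
tcp_pos: [526.4, 271.1, 23.8]
tool_rot: [-179.9, -0.1, -170.7]
ft_force: [0.1, 0.0, -0.5]
width: 62.3
t 43.83 tcp [526.4 271.1  23.8] rpy [-1.7994e+02 -1.0000e-01 -1.7070e+02] F [ 0.1  0.  -0.5] w 62.3 dqmax 1.0
need cm [0.04, 0.04, 0.07] rot [0.001, -0.002, -0.0]
time_s: 44.25
tcp_pos: [526.1, 271.2, 23.1]
tool_rot: [-179.9, -0.1, -170.7]
ft_force: [-0.8, 0.8, 2.3]
width: 43.8
time_s: 44.5
tcp_pos: [526.0, 271.3, 23.1]
tool_rot: [-180.0, -0.1, -170.7]
ft_force: [-0.5, 0.4, 1.0]
width: 43.9
t 44.5 tcp [526.  271.3  23.1] rpy [-1.7995e+02 -8.0000e-02 -1.7069e+02] F [-0.5  0.4  1. ] w 43.9 dqmax 0.1
need cm [0.08, 0.02, 0.14] rot [0.001, -0.001, -0.0]
```

```bash
python3 -m jog '[{"claw":0.8,"travel":[0,0,1],"rot":[0,0,0]},{"claw":0.8,"travel":[0,0,3],"rot":[0,0,0]},{"claw":0.8,"travel":[0,0,6],"rot":[0,0,0]},{"claw":0.8,"travel":[0,0,10],"rot":[0,0,0]},{"claw":0.8,"travel":[0,0,14],"rot":[0,0,0]}]' 30
python3 -m jog '[{"claw":0.8,"travel":[0,-2,3],"rot":[0,0,0]},{"claw":0.8,"travel":[0,-5,5],"rot":[0,0,0]},{"claw":0.8,"travel":[0,-9,5],"rot":[0,0,-0.05]},{"claw":0.8,"travel":[0,-13,5],"rot":[0,0,-0.1]},{"claw":0.8,"travel":[0,-17,5],"rot":[0,0,-0.18]}]' 30
python3 -m jog '[{"claw":0.8,"travel":[0,-4,0],"rot":[0,0,0]},{"claw":0.8,"travel":[0,-8,0],"rot":[0,0,0]},{"claw":0.8,"travel":[0,-12,0],"rot":[0,0,0]},{"claw":0.8,"travel":[0,-16,0],"rot":[0,0,0]},{"claw":0.8,"travel":[0,-20,0],"rot":[0,0,0]}]'
python3 go.py 530 -268 120 179
```

```text
time_s: 44.92
tcp_pos: [525.5, 270.6, 164.9]
tool_rot: [-179.9, -0.1, -170.7]
ft_force: [0.9, 0.9, -1.3]
width: 43.8
time_s: 45.33
tcp_pos: [525.1, 98.9, 216.1]
tool_rot: [-180.0, -0.1, 178.9]
ft_force: [1.0, -0.2, -1.4]
width: 43.2
time_s: 45.75
tcp_pos: [524.6, -103.0, 217.0]
tool_rot: [180.0, -0.0, 178.9]
ft_force: [1.1, -0.5, -0.5]
width: 43.5
t 45.75 tcp [ 524.6 -103.   217. ] rpy [ 1.8000e+02 -3.0000e-02  1.7889e+02] F [ 1.1 -0.5 -0.5] w 43.5 dqmax 60.7
need cm [0.54, -16.5, -9.7] rot [-0.0, -0.0, 0.002]
```

```bash
python3 -m jog '[{"claw":0.8,"travel":[0.5,-4,0],"rot":[0,0,0]},{"claw":0.8,"travel":[0.5,-8,0],"rot":[0,0,0]},{"claw":0.8,"travel":[0.5,-12,-2],"rot":[0,0,0]},{"claw":0.8,"travel":[0.5,-15.5,-5],"rot":[0,0,0]},{"claw":0.8,"travel":[0.5,-15.9,-9],"rot":[0,0,0]}]'
python3 -m jog '[{"claw":0.8,"travel":[0,0,-2],"rot":[0,0,0]},{"claw":0.8,"travel":[0,0,-2],"rot":[0,0,0]},{"claw":0.8,"travel":[0,0,-2],"rot":[0,0,0]}]'
python3 - <<'E'
from off import *
c=eyes.camera("wrist"); save(c,"w18")
c=eyes.camera("scene"); save(c,"s8",(90,100,310,280),3.6)
E
python3 go.py 530 -268 40 179
```

```text
time_s: 46.17
tcp_pos: [530.1, -267.5, 133.4]
tool_rot: [-179.8, 0.3, 178.6]
ft_force: [0.4, 0.7, -1.4]
width: 43.8
time_s: 46.42
tcp_pos: [529.6, -267.6, 113.7]
tool_rot: [-179.8, 0.2, 178.6]
ft_force: [0.4, -0.7, -1.3]
width: 43.6
t 46.52 tcp [ 531.1 -267.2  115.3] rpy [-179.81    0.4   178.66] F [-0.1 -0.6 -0.7] w 43.5 dqmax 0.5
need cm [-0.11, -0.08, -7.53] rot [0.003, 0.007, 0.006]
```

View pics/w18.png

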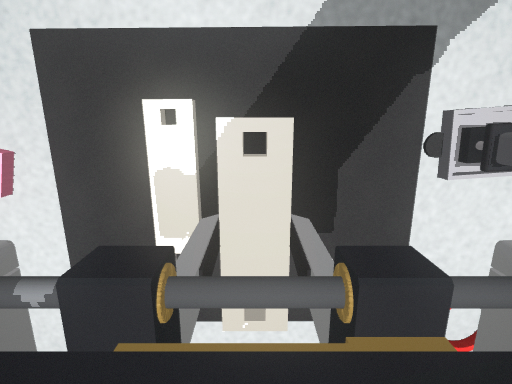

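View pics/s8.png

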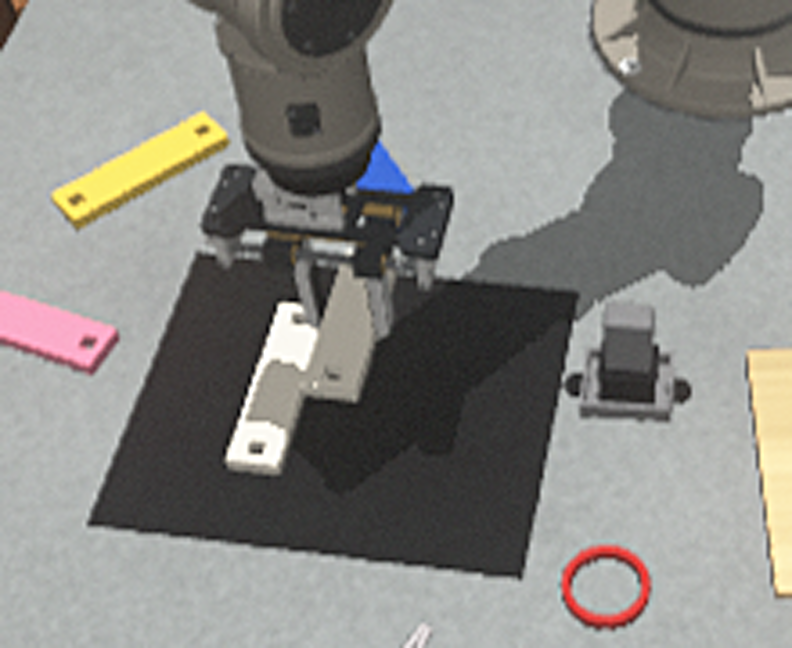

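```bash
python3 - <<'E'
from off import *
c=eyes.camera("wrist"); print(onz(c,[(143,100),(195,99),(200,250),(157,250)],17).round(1))
E
python3 -m jog '[{"claw":0.8,"travel":[-0.11,-0.08,-3],"rot":[0.003,0.007,0.006]},{"claw":0.8,"travel":[-0.11,-0.08,-6],"rot":[0.003,0.007,0.006]},{"claw":0.8,"travel":[-0.11,-0.08,-7.5],"rot":[0.003,0.007,0.006]},{"claw":0.8,"travel":[-0.11,-0.08,-7.5],"rot":[0.003,0.007,0.006]},{"claw":0.8,"travel":[-0.11,-0.08,-7.5],"rot":[0.003,0.007,0.006]}]'
python3 -m jog '[{"claw":0.8,"travel":[0,0,0],"rot":[0,0,0]}]'
python3 go.py 530 -268 14.5 179
```

```text
[[ 444.3 -364.    17. ]
 [ 444.6 -317.7   17. ]
 [ 589.9 -323.3   17. ]
 [ 588.9 -366.7   17. ]]
time_s: 46.98
tcp_pos: [530.9, -267.5, 41.5]
tool_rot: [-180.0, 0.1, 179.1]
ft_force: [0.4, -0.2, -0.8]
width: 43.5
time_s: 47.07
tcp_pos: [531.9, -267.7, 43.4]
tool_rot: [-179.9, 0.2, 179.1]
ft_force: [0.3, 0.6, -1.2]
width: 43.6
t 47.07 tcp [ 531.9 -267.7   43.4] rpy [-179.94    0.19  179.09] F [ 0.3  0.6 -1.2] w 43.6 dqmax 1.4
need cm [-0.19, -0.03, -2.89] rot [0.001, 0.003, -0.002]
```

```bash
python3 -m jog '[{"claw":0.8,"travel":[-0.19,0.5,-0.5],"rot":[0.001,0.003,-0.002]},{"claw":0.8,"travel":[-0.19,0.5,-1.2],"rot":[0.001,0.003,-0.002]},{"claw":0.8,"travel":[-0.19,0.5,-2],"rot":[0.001,0.003,-0.002]},{"claw":0.8,"travel":[-0.19,0.5,-2.6],"rot":[0.001,0.003,-0.002]},{"claw":0.8,"travel":[-0.19,0.5,-2.8],"rot":[0.001,0.003,-0.002]}]'
python3 -m jog '[{"claw":0.8,"travel":[0,0,0],"rot":[0,0,0]}]'
python3 go.py 530 -262.7 14 179
```

```text
time_s: 47.48
tcp_pos: [529.4, -262.4, 14.1]
tool_rot: [180.0, -0.1, 179.0]
ft_force: [-0.1, 0.1, -0.6]
width: 43.6
time_s: 47.57
tcp_pos: [529.5, -262.4, 14.0]
tool_rot: [180.0, -0.1, 179.0]
ft_force: [-3.6, 4.4, 26.4]
width: 43.5
t 47.57 tcp [ 529.5 -262.4   14. ] rpy [ 1.7996e+02 -7.0000e-02  1.7897e+02] F [-3.6  4.4 26.4] w 43.5 dqmax 0.3
need cm [0.05, -0.03, -0.0] rot [-0.001, -0.001, 0.001]
```

Contact. Release and move clear.

```bash
python3 -m jog '[{"claw":0.42,"travel":[0,0,0],"rot":[0,0,0]},{"claw":0.42,"travel":[0,0,0],"rot":[0,0,0]},{"claw":0.42,"travel":[0,0,0],"rot":[0,0,0]},{"claw":0.42,"travel":[0,0,0],"rot":[0,0,0]}]'
python3 -m jog '[{"claw":0.42,"travel":[0,0,1],"rot":[0,0,0]},{"claw":0.42,"travel":[0,0,4],"rot":[0,0,0]},{"claw":0.42,"travel":[0,0,8],"rot":[0,0,0]},{"claw":0.42,"travel":[0,0,12],"rot":[0,0,0]},{"claw":0.42,"travel":[0,0,16],"rot":[0,0,0]}]'
python3 -m jog '[{"claw":0.42,"travel":[0,2,4],"rot":[0,0,0]},{"claw":0.42,"travel":[0,4,8],"rot":[0,0,0]},{"claw":0.42,"travel":[0,8,12],"rot":[0,0,0]},{"claw":0.42,"travel":[0,12,12],"rot":[0,0,0]},{"claw":0.42,"travel":[0,16,12],"rot":[0,0,0]}]'
python3 -m jog '[{"claw":0.42,"travel":[0,0,0],"rot":[0,0,0]},{"claw":0.42,"travel":[0,0,0],"rot":[0,0,0]},{"claw":0.42,"travel":[0,0,0],"rot":[0,0,0]}]'
python3 - <<'E'
from off import *
c=eyes.camera("wrist"); save(c,"w19")
c=eyes.camera("scene"); save(c,"s9")
c=eyes.camera("side"); save(c,"sd9",(170,110,370,290),4)
E
python3 go.py 530 -160 300 179
```

```text
time_s: 47.9
tcp_pos: [529.4, -262.6, 14.0]
tool_rot: [180.0, -0.1, 179.0]
ft_force: [0.3, -0.3, 0.1]
width: 54.4
time_s: 48.32
tcp_pos: [528.7, -262.8, 176.3]
tool_rot: [180.0, -0.1, 178.9]
ft_force: [1.9, 0.5, 0.5]
width: 54.7
time_s: 48.73
tcp_pos: [529.2, -116.8, 298.8]
tool_rot: [180.0, 0.2, 178.8]
ft_force: [1.3, 0.1, 0.1]
width: 54.6
time_s: 48.98
tcp_pos: [528.9, -117.1, 299.4]
tool_rot: [180.0, 0.2, 178.8]
ft_force: [0.3, -0.0, -0.7]
width: 54.3
t 49.13 tcp [ 528.8 -118.1  298.7] rpy [1.7998e+02 1.4000e-01 1.7863e+02] F [ 1.2 -0.1 -0.3] w 54.3 dqmax 0.3
need cm [0.12, -4.19, 0.13] rot [-0.0, 0.002, 0.006]
```

View pics/w19.png

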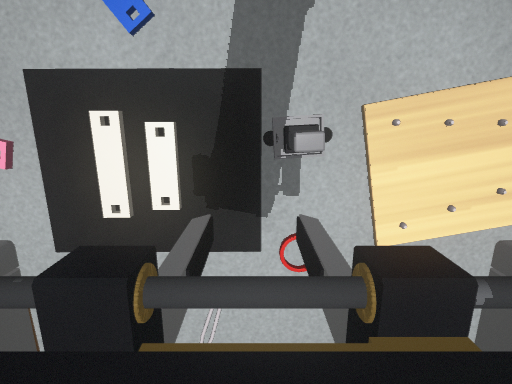

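View pics/s9.png

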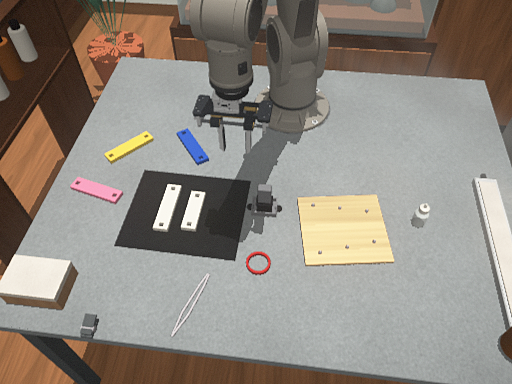

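View pics/sd9.png

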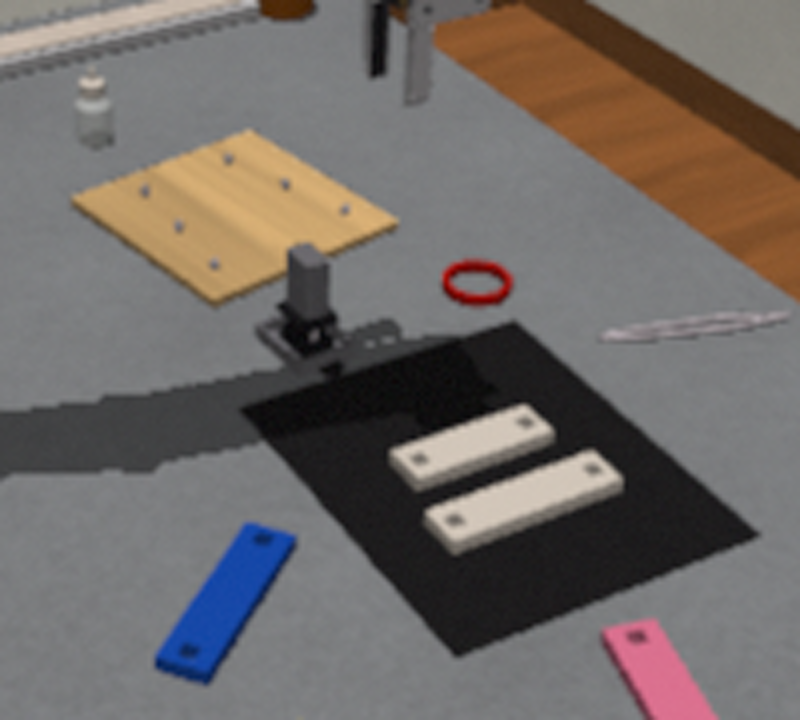

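All three views agree. The covers lie flat and parallel on the mat at scene (167,207) and (193,211). The block stands upright in its holder at (264,200). The ring at (258,262) and the dropper at (422,213) are unmoved, and so are the look-alikes. I hand in.

```bash
python3 - <<'E'
from cell import ticket,get_state
print(get_state()["time_s"]); print(ticket.hand_in())
E
```

```text
49.1333
the job is handed in; nothing more can be done
None
```

The job is done and handed in at 49 s of the 210 s allowed; the hand-in gives no verdict.

- **Covers:** only the short and middle ones were there; I found no long cover. I set both fully home on their pegs, with contact at the expected height and pegs visible in all four holes.
- **Rubbing:** I rubbed the short cover first, then the middle, each in one stroke from the near end to the far end. The tool stayed level to about 0.1°. Height held within about 0.1 mm, with the pad pressed about 6 mm. The force sensor read 4.3 to 5.4 N, or about 5.6 to 6.7 N on the pad once the block's weight is added, slightly above the 5.5 N listed for 6 mm. The pad's centre ran to about 5 mm from each end, so the pad covered the whole length.
- **Afterwards:** the block stands upright in its holder, and both covers lie flat and side by side on the mat. The red ring, dropper bottle and coloured look-alikes look to be where they started.

**Disagreements and unknowns:**
- The board's position differed by up to about 4 mm between cameras. I lined each cover up by the peg seen through its near hole instead.
- When I laid the short cover on the mat, it touched with a brief 26 N downward push, below the limits.
- I saw no sign of a cover being knocked aside.

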